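# Restock the plug bin and slide it home under the shelf

### The job

Restock the stores bin: take the green tray out of the row of trays, tip its three blue plugs into the loose black bin, and set the empty tray down level on the counter. Then slide the filled bin over the counter, never lifting it, into the empty place between the two black bins under the small shelf, straight and with its low front level with theirs. Leave everything else standing where it is.

Things in the scene. Friction and masses are not known exactly. Their poses are not given: they have to be found in the camera images.
- bin: loose black stacking bin, open on top, 150 long (x) x 130 wide (y) x 80 high, walls and floor 4 thick, 0.2 to 0.45 kg empty. Origin: centre of its underside, +z up. Low front wall (45 high, white card) at x = -75, more or less towards the robot; back wall 80 high at x = +75. Side walls 45 high over the front 56 mm, 80 behind. Too wide to grasp across: push it on its walls.
- bin_front (a point): middle of the lower edge of the loose bin's front wall, outer face, at counter height (bin x = -75)
- bay: fixed: two filled black bins of the same size with an empty place 146 wide (y -73 to +73) between them, where the loose bin belongs, under a small shelf. Origin: on the counter, middle of the mouth of the place, on the line of the neighbours' low fronts; +x points into the place, away from the robot. Neighbours: x 0 to 150, out to y = +-203, 80 high. No back stop: home is front at x = 0.
- tray: loose green tray, 200 long (x) x 68 wide (y) x 50 high, walls and floor 4 thick, 0.16 kg. Origin: centre of its underside. Its nose (-x end) faces the robot, closed only by a lip 10 high (6 above the tray's floor); sides 26 high over the front 46 mm, 50 behind. In the row only 8 mm are free beside it: its sides cannot be grasped there; a fingertip behind the lip can draw it out.
- tray_nose (a point): middle of the top of the green tray's front lip (tray x = -100, y = 0, z = 10)
- row: fixed: row of four trays, fronts in line, steel back stop behind. The green tray and a fixed grey tray stand in the middle places (y = +38 or -38, either way round); two more grey trays outside them. Origin: on the counter, middle of the line of fronts; +x points into the row, away from the robot. Spans y +-155, x 0 to 218, trays 50 high, back stop 70.
- bay_shelf (a point): middle of the front lower edge of the small shelf over the empty place, 133 above the counter, 85 behind the line of fronts; the shelf reaches 225 to either side and back to 188 behind the fronts, on posts at its corners, with cartons at its two ends up to 215 high
- plug1: blue industrial plug, a stubby round body 54 long (its y) and 48 across its two collars, about 0.08 kg, lying across the green tray, in which it rolls freely; at the start 40 mm of tray floor are free between the lip and the first plug. From rest it rolls over the lip at some 45 degrees of tip, with a run-up sooner. Origin: its middle.
- plug2: second blue plug, the same
- plug3: third blue plug, the same
- bottle1: bystander: white sealant bottle with black nozzle, 52 across, 165 high. Origin: centre of its foot.
- bottle2: bystander: red sealant bottle with white nozzle, 52 across, 165 high. Origin: centre of its foot.
- carton: bystander: brown carton 90 (x) x 60 (y) x 50 high. Origin: centre of its underside.
- socket: bystander: red round wall socket, 68 across, 58 high. Origin: centre of its foot.
- tape: bystander: yellow roll of tape lying flat, 96 across, 48 high. Origin: centre of its underside.
- driver: bystander: screwdriver with red handle lying on the counter, 200 long (x) and 26 thick. Origin: underside of its middle.
- meter: bystander: yellow hand meter lying on its back, 140 (x) x 70 (y) x 38 high. Origin: centre of its underside.
Things that resemble listed ones, but are neither listed nor needed, are in the scene too. Leave any grey or white look-alike of the plug3 alone.

How it is judged:
By the outcome, as a careful person would: the job done as asked, in the order asked, and still so for the second after the job is handed in, with the robot touching nothing.
It also fails if it takes over 72 s, if anything falls off the work surface, if the arm or the gripper's body presses on something with over 40 N, if the wrist force passes 120 N, or if a joint passes its speed limit or range.

### The arm

A 6-joint arm with a two-finger parallel gripper is mounted at the origin on the work surface. World frame = base frame: x ahead of the robot, y to its left, z up, the work surface at z = 0. Lengths are in m, angles in rad, forces in N, time in s.
With the tool pointing down it reaches from about 0.325 to 0.9 m from the base axis. Payload 6.1 kg.
Tool frame: the origin (TCP) lies midway between the tips of the shut fingers; the grasp point (between the pads) lies 19 mm behind it; z points along the fingers, y is the line along which they close (so a half turn about z gives the same grasp; the last joint's range is limited). The gripper opens to 85 mm and grips with 20 to 120 N. Pads are 22 mm wide; open, the fingers measure 114 mm over their backs; the gripper's body (76 mm by 85 mm) begins 54 mm behind the grasp point. The pads swing forward as they close: fully open they stand 13 mm farther back than shut.
Start: joints at [1.12, 0.22, 1.526, -0, 1.395, -0.126], TCP at [0.199, 0.592, 0.231] pointing down, gripper open.
Joint ranges: [-2.98, 2.98], [-0.91, 2.08], [0.09, 2.57], [-1.24, 4.39], [0.2, 2.65], [-2.68, 2.68]. Speed limits (rad/s): [2.57, 2.57, 3.01, 3.14, 3.14, 3.14].

### API

Orientations are given as a unit quaternion [w, x, y, z].
In Python, from cell import * gives the robot as it stands.
- The arm moves only by the tool arm_command, never from a script. Its argument "commands" is a list of rows, each a list of 4 numbers: the shift along the tool's x, y, z in m, then the turn about the tool's z in degrees. A call has 1 to 10 rows; each row shifts and turns the commanded pose from where the row before left it, along the tool's axes as they then stand; what a row does not reach is not made up. A row lasts 1/12 s, in which the tool goes at most 41.7 mm and 7.16 degrees, less where a joint would pass 70% of its speed; a pose out of reach is approached as far as the arm can. A call with a gripper value outside its range is refused whole. "fingers" is the finger opening in m, from 0 to 0.0854, set as the call begins (left out, the last holds). The fingers move at their own pace and stop on an object; "newtons" is the grip in N (left out, the last holds). Time passes only in rows, so rows that do not move let the fingers close. It gives the time, the measured TCP pose, the force, the opening and the grip force at its end, in the units of the state.
- state(): the state, without advancing time (a new reading comes with each control period).
- snapshot(name): name is "scene" or "side" or "wrist"; returns a dict with "image" (480x640x3 uint8, red, green, blue), "K" (3x3 intrinsics, pixels), "extrinsics" (4x4, takes a point from camera to world coordinates); the wrist camera has in their place "hand_eye" (4x4, takes a point from camera to tool coordinates, whose origin is the TCP and whose axes are the flange's). Camera axes: x right, y down, z forward; pixel columns grow to the right and rows downward; lengths in m; the calibration is good to about 2 mm. The wrist camera is an equidistant fisheye: a pixel r from the principal point sees the ray r / f radians off the axis. A picture is of the moment at which its call begins: read the wrist's pose just before it. There is no depth.
- hand_in(): hands the job in; it is judged then, once.
The state is a dict: "time": time; "q": joint angles; "qd": joint speeds; "effort": joint torques, N m; "tcp_pos": TCP position; "tcp_rot": TCP orientation; "force": force on the tool from outside, world axes, zero at the start; "ft_torque": the same for the moment, N m; "finger_gap": finger opening in m; "grasp_force": force on a finger pad.
Only numpy, scipy, OpenCV 4.12 (cv2) and the standard library are available. Lean on these libraries where they do the work, as an engineer would, in place of code of your own. Each camera call takes 0.05 s, during which the arm holds its last target. There are 200 camera calls.

## Working session

There is one attempt and no reset: what is moved stays moved. The work goes in short steps, Python scripts to look and compute and a tool call to move; the robot and the scene stay as the last step left them, time stands still between calls to the robot, and variables do not carry over. Pictures are saved under pics/ and viewed, at most 10 in all, crops included, and the job is handed in when it is done.

Besides the shell and the picture viewer there is one more tool, called as name(argument=value, ...) on one line, values as JSON. arm_command: Moves the arm, as the interface text tells. Its arguments: {"type":"object","properties":{"commands":{"type":"array","items":{"type":"array","items":{"type":"number"}}},"fingers":{"type":"number"},"newtons":{"type":"number"}},"required":["commands"]}

```bash
mkdir -p pics; cat > h.py <<'E'
from cell import *
import numpy as np, cv2
from scipy.spatial.transform import Rotation as R
def rot(q): return R.from_quat([q[1],q[2],q[3],q[0]]).as_matrix()
def cam(name):
    s=state(); d=snapshot(name)
    if name=="wrist":
        T=np.eye(4); T[:3,:3]=rot(s["tcp_rot"]); T[:3,3]=s["tcp_pos"]; E=T@np.array(d["hand_eye"])
    else: E=np.array(d["extrinsics"])
    return np.array(d["image"]),np.array(d["K"]),E
def ray(px,K,E,fish=False):
    a=np.array([(px[0]-K[0,2])/K[0,0],(px[1]-K[1,2])/K[1,1]])
    if fish:
        r=np.hypot(*a); v=np.array([*(a/max(r,1e-9)*np.sin(r)),np.cos(r)])
    else: v=np.array([*a,1.])
    v=E[:3,:3]@v; return E[:3,3],v/np.linalg.norm(v)
def onz(px,z,K,E,fish=False):
    o,v=ray(px,K,E,fish); return o+v*(z-o[2])/v[2]
def tri(rays):
    A=sum(np.eye(3)-np.outer(v,v) for o,v in rays); b=sum((np.eye(3)-np.outer(v,v))@o for o,v in rays)
    return np.linalg.solve(A,b)
def save(n,im): cv2.imwrite("pics/"+n,im[:,:,::-1])
E
python3 - <<'E'
from h import *
for n in("scene","side","wrist"):
    im,K,Ex=cam(n); save(n+"0.png",im); np.savez(n+"0.npz",im=im,K=K,E=Ex); print(n,K.round(1).tolist(),Ex.round(3).tolist())
s=state();print({k:np.round(v,3).tolist() for k,v in s.items()}); print(rot(s["tcp_rot"]).round(3))
E
```

```text
scene [[476.5, 0.0, 316.3], [0.0, 476.5, 233.2], [0.0, 0.0, 1.0]] [[0.597, 0.43, -0.677, 1.268], [0.802, -0.335, 0.495, -0.592], [-0.014, -0.839, -0.544, 0.744], [0.0, 0.0, 0.0, 1.0]]
side [[564.6, 0.0, 325.7], [0.0, 564.6, 237.3], [0.0, 0.0, 1.0]] [[0.892, -0.305, 0.333, 0.035], [-0.451, -0.589, 0.671, -0.842], [-0.009, -0.748, -0.663, 0.93], [0.0, 0.0, 0.0, 1.0]]
wrist [[371.6, 0.0, 321.8], [0.0, 371.6, 232.8], [0.0, 0.0, 1.0]] [[0.317, 0.901, 0.296, 0.122], [0.948, -0.301, -0.101, 0.619], [-0.002, 0.313, -0.95, 0.372], [0.0, 0.0, 0.0, 1.0]]
{'time': 0.15, 'q': [1.12, 0.221, 1.527, 0.0, 1.395, -0.126], 'qd': [0.001, -0.003, -0.001, -0.0, 0.002, -0.001], 'effort': [0.001, -49.748, -38.991, -0.0, 0.007, 0.0], 'tcp_pos': [0.199, 0.592, 0.23], 'tcp_rot': [-0.0, 0.162, 0.987, -0.001], 'force': [0.916, -0.079, -0.862], 'ft_torque': [0.009, 0.003, 0.016], 'grasp_force': 0.0, 'finger_gap': 0.085}
[[-0.948  0.319 -0.001]
 [ 0.319  0.948 -0.001]
 [ 0.    -0.002 -1.   ]]
```

View pics/scene0.png

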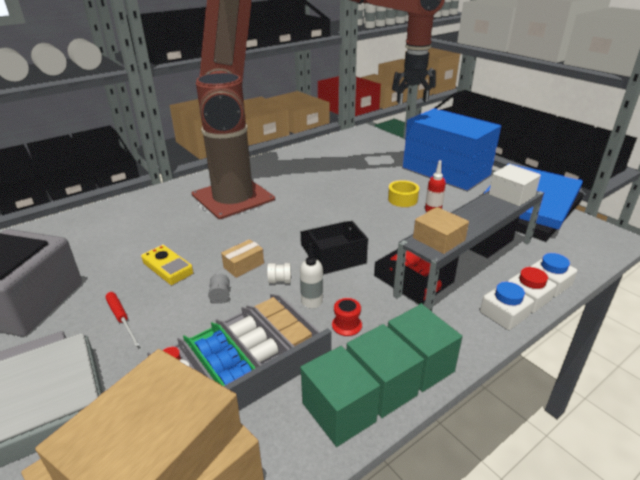

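View pics/side0.png

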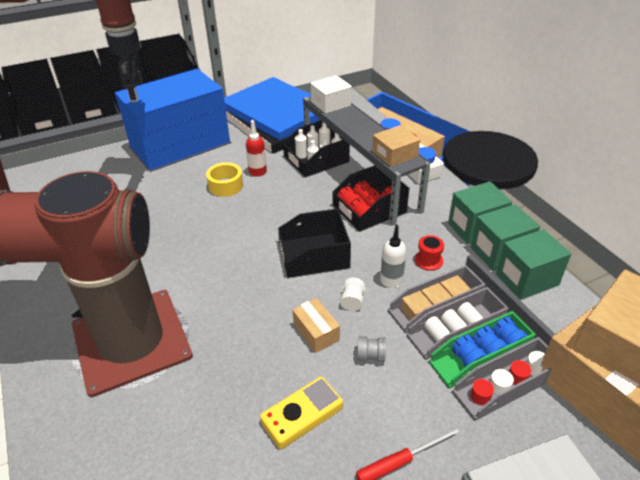

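```bash
python3 - <<'E'
from h import *
d=np.load("side0.npz");K,Ex=d["K"],d["E"]; P=lambda p,z:onz(p,z,K,Ex)[:2].round(3).tolist()
for n,p,z in [("rowfrontL",(391,307),.0),("rowfrontR",(461,412),0),("greennose",(440,379),0),("bin near-left front",(281,240),.045),("bin front bot",(285,273),0),("bin front-right bot",(349,265),0),("binbackR top",(350,240),.08),("bin backL top",(306,213),.08),("carton",(318,345),0),("bottle1",(391,282),0),("tape",(225,190),0),("bottle2",(256,172),0),("socket",(430,264),0),("wplug",(353,305),0),("gplug",(372,358),0),("nbr front",(338,212),0),("nbr front r",(366,230),0),("meter",(300,425),0),("shelf corner nearR",(388,165),.133),("shelf corner L",(305,100),.133)]: print(n,P(p,z))
im=d["im"]; c=cv2.resize(im[195:411,275:563],(800,600),interpolation=cv2.INTER_CUBIC); save("sc1.png",c)
d=np.load("scene0.npz"); im=d["im"]
c=cv2.resize(im[205:400,140:400],(800,600),interpolation=cv2.INTER_CUBIC); save("sc2.png",c)
E
```

```text
rowfrontL [0.524, -0.171]
rowfrontR [0.503, -0.448]
greennose [0.511, -0.371]
bin near-left front [0.381, 0.093]
bin front bot [0.361, 0.03]
bin front-right bot [0.505, -0.015]
binbackR top [0.505, -0.016]
bin backL top [0.459, 0.117]
carton [0.337, -0.191]
bottle1 [0.564, -0.107]
tape [0.343, 0.401]
bottle2 [0.451, 0.442]
socket [0.676, -0.099]
wplug [0.453, -0.128]
gplug [0.419, -0.269]
nbr front [0.575, 0.173]
nbr front r [0.604, 0.076]
meter [0.229, -0.337]
shelf corner nearR [0.694, 0.134]
shelf corner L [0.654, 0.534]
```

View pics/sc1.png

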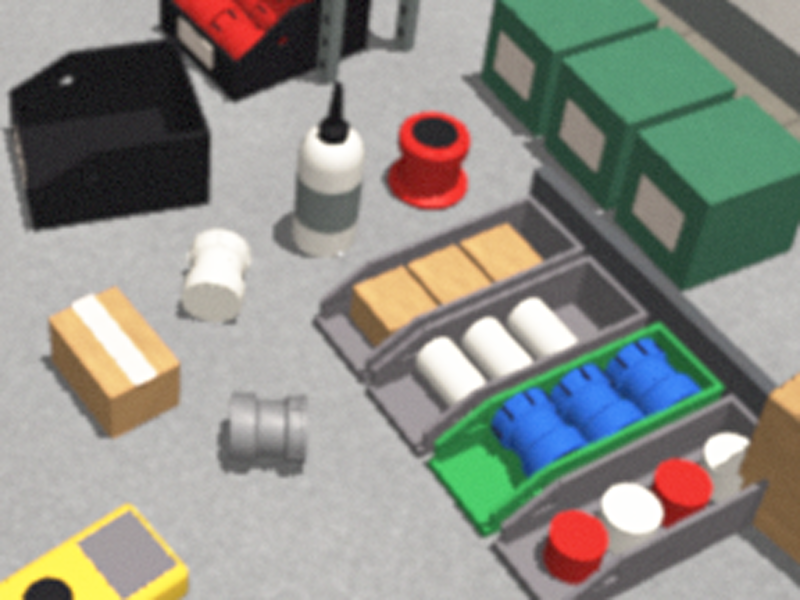

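arm_command(commands=[[-0.0257, -0.027, -0.0093, -1], [-0.0257, -0.027, -0.0093, -1], [-0.0257, -0.027, -0.0093, -1], [-0.0257, -0.027, -0.0093, -1], [-0.0257, -0.027, -0.0093, -1], [-0.0257, -0.027, -0.0093, -1], [-0.0257, -0.027, -0.0093, -1]])

```text
time: 0.73
tcp_pos: [0.322, 0.3603, 0.2966]
tcp_rot: [-0.0, 0.1, 0.995, -0.0]
force: [0.7, 0.4, -0.3]
finger_gap: 0.0852
grasp_force: 0.0
```

arm_command(commands=[[-0.0257, -0.027, -0.0093, -1], [-0.0257, -0.027, -0.0093, -1], [-0.0257, -0.027, -0.0093, -1], [-0.0257, -0.027, -0.0093, -1], [-0.0257, -0.027, -0.0093, -1], [-0.0257, -0.027, -0.0093, -1], [-0.0257, -0.027, -0.0093, -1], [0, 0, 0, 0]])

```text
time: 1.4
tcp_pos: [0.4747, 0.1435, 0.3629]
tcp_rot: [0.002, 0.043, 0.999, -0.001]
force: [-0.7, -0.9, -0.1]
finger_gap: 0.0856
grasp_force: 0.0
```

```bash
cat >> h.py <<'E'
def plan(x,y,z,yaw=None,n=None):
    "yaw: deg of tool y axis in world; prints tool-frame total shift, turn, rows"
    s=state(); M=rot(s["tcp_rot"]); d=M.T@(np.array([x,y,z])-s["tcp_pos"])
    yw=np.degrees(np.arctan2(M[1,1],M[0,1])); t=0 if yaw is None else -((yaw-yw+180)%360-180)
    print("t",round(s["time"],2),"tcp",np.round(s["tcp_pos"],4),"yawY",yw.round(2),"F",np.round(s["force"],1),"gap",round(s["finger_gap"],4),"gf",round(s["grasp_force"],1))
    print("shift",d.round(4),"turn",round(t,2),"min rows",np.linalg.norm(d)/.0417,abs(t)/7.16)
E
python3 - <<'E'
from h import *
im,K,Ex=cam("wrist"); save("w1.png",im); np.savez("w1.npz",im=im,K=K,E=Ex)
plan(.43,-.3,.33,85.7)
E
```

```text
t 1.45 tcp [0.473  0.1457 0.362 ] yawY 85.1 F [-0.4  0.7 -0.9] gap 0.0854 gf 0.0
shift [ 0.0048 -0.4478  0.0321] turn -0.6 min rows 10.765891448558671 0.08392660622476296
```

View pics/w1.png

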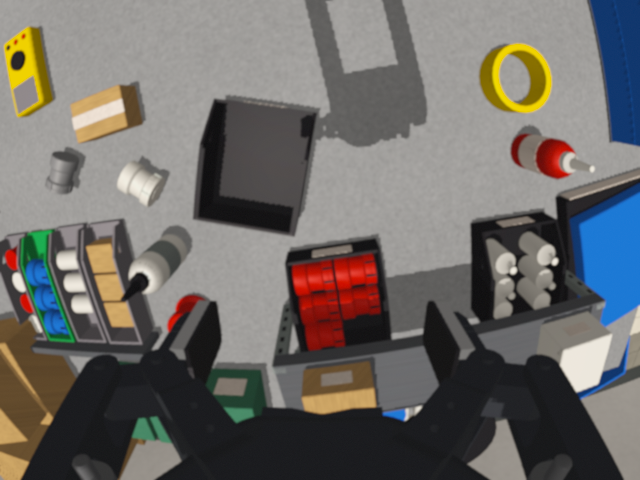

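```bash
python3 - <<'E'
from h import *
im=np.load("w1.npz")["im"]; c=cv2.resize(im[80:360,180:580],(800,560),interpolation=cv2.INTER_CUBIC)
c=(255*(c/255.)**.45).astype(np.uint8); save("w1c.png",c)
E
```

```text
(no output)
```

View pics/w1c.png

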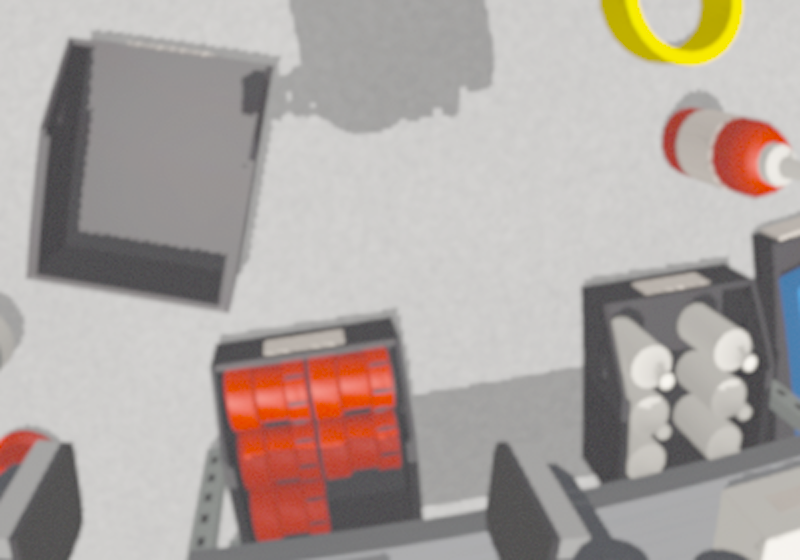

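arm_command(commands=[[0.0005, -0.039, 0.003, 0], [0.0005, -0.039, 0.003, 0], [0.0005, -0.039, 0.003, 0], [0.0005, -0.039, 0.003, 0], [0.0005, -0.039, 0.003, 0], [0.0005, -0.039, 0.003, 0]])

```text
time: 1.95
tcp_pos: [0.4486, -0.085, 0.343]
tcp_rot: [-0.0, 0.039, 0.999, 0.0]
force: [0.3, -1.0, 0.5]
finger_gap: 0.0854
grasp_force: 0.0
```

arm_command(commands=[[0, -0.039, 0.003, 0], [0, -0.039, 0.003, 0], [0, -0.039, 0.003, 0], [0, -0.039, 0.003, 0], [0, -0.039, 0.003, 0], [0, 0, 0, 0], [0, 0, 0, 0]])

```text
time: 2.53
tcp_pos: [0.4332, -0.2793, 0.3272]
tcp_rot: [-0.001, 0.042, 0.999, 0.001]
force: [0.2, 1.2, -0.0]
finger_gap: 0.0855
grasp_force: 0.0
```

```bash
python3 - <<'E'
from h import *
im,K,Ex=cam("wrist"); np.savez("w2.npz",im=im,K=K,E=Ex)
plan(.43,-.3,.33,85.7)
hsv=cv2.cvtColor(im,cv2.COLOR_RGB2HSV); m=cv2.inRange(hsv,(55,130,60),(75,255,255))
cs=cv2.findContours(m,0,2)[0]
for c in sorted(cs,key=cv2.contourArea)[-3:]: print(cv2.contourArea(c),cv2.boundingRect(c))
save("w2.png",im)
E
```

```text
t 2.58 tcp [ 0.4337 -0.2782  0.3277] yawY 85.34 F [-0.9  0.3 -1.3] gap 0.0858 gf 0.0
shift [ 0.0019 -0.022  -0.0024] turn -0.36 min rows 0.5327902980582344 0.050337045380302606
0.0 (495, 418, 1, 1)
1.0 (486, 420, 3, 2)
7205.0 (238, 243, 69, 141)
```

View pics/w2.png

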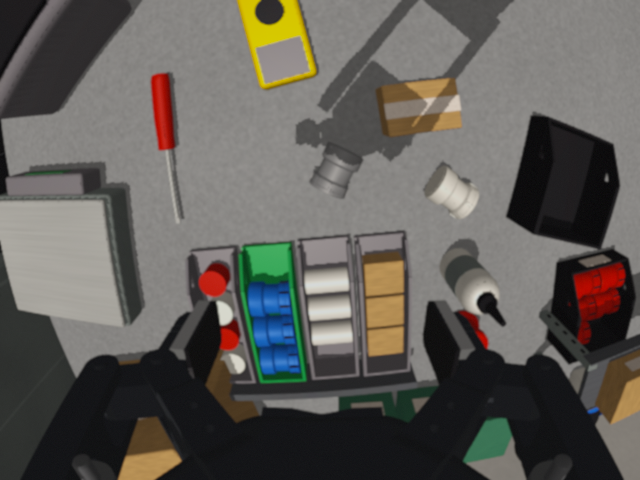

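```bash
python3 - <<'E'
from h import *
S=np.load("side0.npz");A=np.load("w1.npz");B=np.load("w2.npz")
a=lambda p,z:onz(p,z,A["K"],A["E"],True)[:2].round(4)
b=lambda p,z:onz(p,z,B["K"],B["E"],True)[:2].round(4)
for l,pw,ps in [("lipL",(291,241),(429.8,359.9)),("lipR",(240,244),(450.3,385.8))]:
    print(l,tri([ray(pw,B["K"],B["E"],True),ray(ps,S["K"],S["E"])]).round(4),b(pw,.01))
print("green back top", b((306,380),.05),b((257,384),.05))
print("row front corners bottom",b((190,250),.0),b((405,232),.0))
q=[a((x/2+180,y/2+80),0) for x,y in [(217,345),(395,315),(586,290),(727,262)]]
print("bay fronts",q,[np.linalg.norm(q[i]-q[i+1]) for i in range(3)])
print("bin", [ (n,a((x/2+180,y/2+80),z)) for n,x,y,z in [("floor frontR",97,38,.004),("frontR",72,40,.045),("frontL top",276,62,.045),("backR top",32,275,.08),("backL top",228,308,.08),("innerfloor backR",82,235,.004),("inner floor backL",225,255,.004)]])
print("bin side view", [onz(p,0,S["K"],S["E"])[:2].round(4) for p in [(288,277),(350.6,267)]])
for n,p,z in [("grey",(336,170),.024),("greyL",(312,185),.02),("driver tip",(180,220),.01),("driver h",(153,75),.01),("meter",(262,88),.04),("meterR",(316,72),.04),("carton",(384,136),.05),("white",(430,190),.02),("white2",(462,216),.02),("bottle1",(453,258),.0)]: print(n,b(p,z))
E
```

```text
lipL [ 5.162e-01 -3.256e-01  5.000e-04] [ 0.5106 -0.3239]
lipR [ 0.5141 -0.3951  0.0045] [ 0.5094 -0.3928]
green back top [ 0.712  -0.3228] [ 0.7167 -0.3965]
row front corners bottom [ 0.5162 -0.4701] [ 0.5139 -0.1708]
bay fronts [array([0.5873, 0.0861]), array([0.5749, 0.2169]), array([0.5675, 0.3648]), array([0.5538, 0.4924])] [np.float64(0.13138645287852171), np.float64(0.14808500936961852), np.float64(0.12833335497835316)]
bin [('floor frontR', array([0.3601, 0.0279])), ('frontR', array([0.3617, 0.0218])), ('frontL top', array([0.3903, 0.1469])), ('backR top', array([ 0.5018, -0.0138])), ('backL top', array([0.5332, 0.1059])), ('innerfloor backR', array([ 0.4955, -0.0005])), ('inner floor backL', array([0.5193, 0.0997]))]
bin side view [array([0.3616, 0.0152]), array([ 0.5054, -0.0221])]
grey [ 0.42   -0.2588]
greyL [ 0.4369 -0.2894]
driver tip [ 0.4689 -0.4721]
driver h [ 0.2713 -0.4824]
meter [ 0.3145 -0.3357]
meterR [ 0.3022 -0.273 ]
carton [ 0.3808 -0.2025]
white [ 0.4537 -0.1412]
white2 [ 0.4912 -0.0964]
bottle1 [ 0.5587 -0.0999]
```

```bash
python3 - <<'E'
from h import *
plan(.536,-.359,.08,90)
E
```

```text
t 2.58 tcp [ 0.4337 -0.2782  0.3277] yawY 85.34 F [-0.9  0.3 -1.3] gap 0.0858 gf 0.0
shift [-0.1089 -0.0727  0.2474] turn -4.66 min rows 6.711656444221909 0.6508957045981774
```

arm_command(commands=[[-0.0136, -0.009, 0.031, 0], [-0.0136, -0.009, 0.031, 0], [-0.0136, -0.009, 0.031, 0], [-0.0136, -0.009, 0.031, 0], [-0.0136, -0.009, 0.031, 0], [-0.0136, -0.009, 0.031, 0], [-0.0136, -0.009, 0.031, 0], [-0.0136, -0.009, 0.031, -4.6], [0, 0, 0, 0], [0, 0, 0, 0]], fingers=0, newtons=40)

```text
time: 3.42
tcp_pos: [0.5359, -0.3559, 0.0772]
tcp_rot: [-0.002, -0.001, 1.0, 0.002]
force: [-0.6, -0.5, 0.8]
finger_gap: 0.0003
grasp_force: 0.0
```

```bash
python3 - <<'E'
from h import *
im,K,Ex=cam("wrist"); np.savez("w3.npz",im=im,K=K,E=Ex); s1,K1,E1=cam("side"); np.savez("s3.npz",im=s1,K=K1,E=E1)
plan(.536,-.359,.007,90)
hsv=cv2.cvtColor(im,cv2.COLOR_RGB2HSV); m=cv2.inRange(hsv,(55,130,60),(75,255,255))
c=max(cv2.findContours(m,0,2)[0],key=cv2.contourArea); print(cv2.boundingRect(c))
tile=np.hstack([im[:,80:480],cv2.resize(s1[290:440,380:505],(400,480))]); save("t3.png",tile)
E
```

```text
t 3.52 tcp [ 0.5377 -0.3583  0.0822] yawY 90.04 F [ 0.9 -0.2  0.2] gap 0.0003 gf 0.0
shift [ 0.0018 -0.0006  0.0752] turn 0.04 min rows 1.803702459723586 0.0057668304733954874
(248, 215, 128, 136)
```

View pics/t3.png

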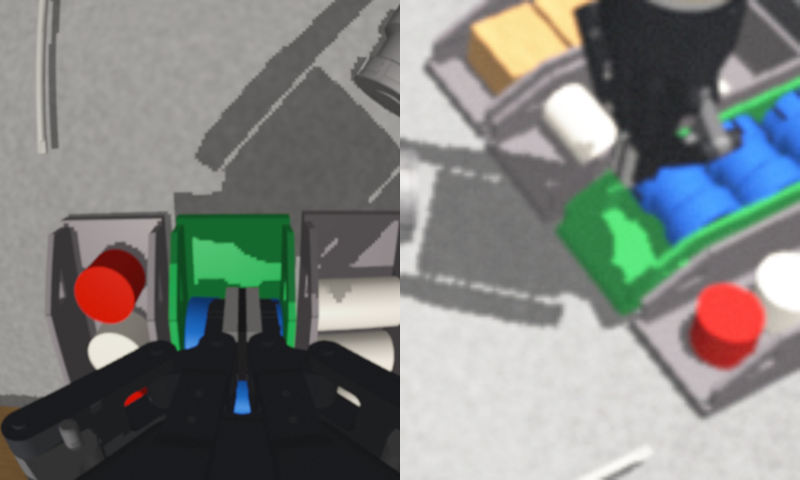

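```bash
python3 - <<'E'
from h import *
B=np.load("w3.npz"); b=lambda p,z:onz(p,z,B["K"],B["E"],True).round(4)
print(b((255,216),.01),b((370,216),.01),"plug top-front",b((280,298),.045),b((280,298),.028),"cam",B["E"][:3,3].round(3))
print("side walls at front (26 high?)",b((251,350),.05),b((376,350),.05))
E
```

```text
[ 0.513  -0.3934  0.01  ] [ 0.5129 -0.3257  0.01  ] plug top-front [ 0.5485 -0.3763  0.045 ] [ 0.5576 -0.3783  0.028 ] cam [ 0.455 -0.355  0.22 ]
side walls at front (26 high?) [ 0.5798 -0.3938  0.05  ] [ 0.5794 -0.3236  0.05  ]
```

arm_command(commands=[[0.001, 0, 0.02, 0], [0.001, -0.001, 0.02, 0], [0.001, 0, 0.018, 0], [0.0005, 0, 0.01, 0], [0, 0, 0.006, 0], [0, 0, 0.0015, 0], [0, 0, 0, 0], [0, 0, 0, 0]])

```text
time: 4.18
tcp_pos: [0.534, -0.3612, 0.0068]
tcp_rot: [0.001, 0.0, 1.0, -0.001]
force: [-0.0, 1.4, 0.4]
finger_gap: 0.0
grasp_force: 0.0
```

arm_command(commands=[[0.002, 0, 0, 0], [0.003, 0, 0, 0], [0.004, 0, 0, 0], [0.006, 0, 0, 0], [0.008, 0, 0, 0], [0.01, 0, 0, 0], [0.01, 0, 0, 0], [0.01, 0, 0, 0], [0.01, 0, 0, 0], [0.01, 0, 0, 0]])

```text
time: 5.02
tcp_pos: [0.4587, -0.3605, 0.005]
tcp_rot: [-0.0, 0.0, 1.0, 0.0]
force: [2.6, 0.2, 1.8]
finger_gap: 0.0003
grasp_force: 1.4
```

arm_command(commands=[[0.01, 0, 0, 0], [0.01, 0, 0, 0], [0.01, 0, 0, 0], [0.01, 0, 0, 0], [0.01, 0, 0, 0], [0.01, 0, 0, 0], [0.01, 0, 0, 0], [0.01, 0, 0, 0], [0.01, 0, 0, 0], [0.008, 0, 0, 0]])

```text
time: 5.85
tcp_pos: [0.3607, -0.3603, 0.0049]
tcp_rot: [-0.0, 0.0, 1.0, 0.0]
force: [2.3, 0.9, 1.9]
finger_gap: 0.0
grasp_force: 1.3
```

arm_command(commands=[[0.006, 0, 0, 0], [0.004, 0, 0, 0], [0.003, 0, 0, 0], [0.002, 0, 0, 0], [0, 0, 0, 0], [0, 0, 0, 0], [0, 0, 0, 0]])

```text
time: 6.43
tcp_pos: [0.3466, -0.3602, 0.0046]
tcp_rot: [-0.0, -0.0, 1.0, 0.0]
force: [0.2, 0.3, 0.1]
finger_gap: -0.0
grasp_force: 0.0
```

```bash
python3 - <<'E'
from h import *
s1,K1,E1=cam("side"); np.savez("s4.npz",im=s1,K=K1,E=E1); im,K,Ex=cam("wrist"); np.savez("w4.npz",im=im,K=K,E=Ex)
plan(.491,-.359,.12,90)
tile=np.hstack([cv2.resize(im,(400,300)),cv2.resize(s1[250:430,280:520],(400,300))]); save("t4.png",tile)
E
```

```text
t 6.53 tcp [ 0.3468 -0.3602  0.0047] yawY 90.01 F [1.1 0.  0.3] gap -0.0004 gf 0.0
shift [-0.1441  0.0012 -0.1154] turn 0.01 min rows 4.427227659140151 0.0017528711411316622
```

View pics/t4.png

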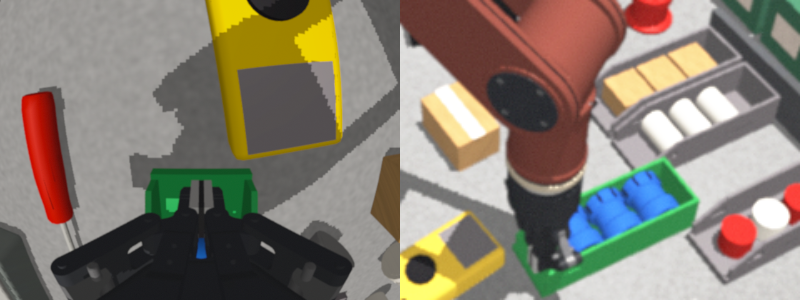

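arm_command(commands=[[0, 0, -0.02, 0], [0, 0, -0.035, 0], [0, 0, -0.035, 0], [-0.02, 0, -0.025, 0], [-0.03, 0, 0, 0], [-0.035, 0, 0, 0], [-0.03, 0, 0, 0], [-0.02, 0, 0, 0], [-0.008, 0, 0, 0], [0, 0, 0, 0]])

```text
time: 7.37
tcp_pos: [0.4912, -0.36, 0.1195]
tcp_rot: [-0.0, -0.001, 1.0, 0.0]
force: [0.4, 1.0, -0.4]
finger_gap: 0.0001
grasp_force: 0.0
```

arm_command(commands=[[0, 0, 0, 0], [0, 0, 0, 0], [0, 0, 0, 0], [0, 0, 0, 0], [0, 0, 0, 0]], fingers=0.085, newtons=110)

```text
time: 7.78
tcp_pos: [0.4892, -0.3608, 0.1202]
tcp_rot: [-0.0, 0.001, 1.0, -0.0]
force: [-0.5, -0.2, 0.6]
finger_gap: 0.0602
grasp_force: 0.0
```

```bash
python3 - <<'E'
from h import *
s1,K1,E1=cam("side"); np.savez("s5.npz",im=s1,K=K1,E=E1); im,K,Ex=cam("wrist"); np.savez("w5.npz",im=im,K=K,E=Ex)
plan(.491,-.3595,.009,90)
hsv=cv2.cvtColor(im,cv2.COLOR_RGB2HSV); m=cv2.inRange(hsv,(50,120,50),(75,255,255))
c=max(cv2.findContours(m,0,2)[0],key=cv2.contourArea); print(cv2.boundingRect(c))
p=c[:,0]; y0=p[:,1].min(); r=p[p[:,1]<y0+4]; L,Rr=r[r[:,0].argmin()],r[r[:,0].argmax()]
b=lambda p,z:onz(p,z,K,Ex,True).round(4)
print(L,Rr,b(L,.01),b(Rr,.01))
for yy in (y0+90,y0+130):
    r=p[abs(p[:,1]-yy)<2]; 
    if len(r): l,q=r[r[:,0].argmin()],r[r[:,0].argmax()]; print(l,q,b(l,.05),b(q,.05))
E
```

```text
t 7.88 tcp [ 0.4896 -0.3608  0.1202] yawY 89.96 F [-0.3  0.   0.4] gap 0.0747 gf 0.0
shift [-0.0014  0.0013  0.1112] turn -0.04 min rows 2.667660580359458 0.005970624261493481
(265, 1, 119, 306)
[270   2] [377   2] [ 0.3286 -0.394   0.01  ] [ 0.3284 -0.3223  0.01  ]
```

arm_command(commands=[[0, 0.001, 0.02, 0], [0, 0, 0.025, 0], [0, 0, 0.025, 0], [0, 0, 0.02, 0], [0, 0, 0.013, 0], [0, 0, 0.006, 0], [0, 0, 0.001, 0], [0, 0, 0, 0]])

```text
time: 8.55
tcp_pos: [0.4903, -0.3599, 0.0105]
tcp_rot: [0.0, 0.0, 1.0, -0.0]
force: [0.4, 0.3, 0.4]
finger_gap: 0.085
grasp_force: 0.0
```

arm_command(commands=[[0, 0, 0, 0], [0, 0, 0, 0], [0, 0, 0, 0], [0, 0, 0, 0], [0, 0, 0, 0], [0, 0, 0, 0]], fingers=0.06, newtons=110)

```text
time: 9.05
tcp_pos: [0.4914, -0.3608, 0.0122]
tcp_rot: [0.001, 0.0, 1.0, -0.001]
force: [-0.3, -0.4, 6.6]
finger_gap: 0.0662
grasp_force: 123.5
```

arm_command(commands=[[0, 0, -0.003, 0], [0, 0, -0.006, 0], [0, 0, -0.008, 0], [0, 0, -0.01, 0], [0, 0, -0.008, 0], [0, 0, -0.005, 0], [0, 0, 0, 0], [0, 0, 0, 0]])

```text
time: 9.72
tcp_pos: [0.4903, -0.3598, 0.0507]
tcp_rot: [0.0, 0.0, 1.0, -0.0]
force: [-0.5, 0.2, -4.0]
finger_gap: 0.0661
grasp_force: 123.1
```

```bash
python3 - <<'E'
from h import *
s1,K1,E1=cam("side"); np.savez("s6.npz",im=s1,K=K1,E=E1); im,K,Ex=cam("wrist")
plan(.491,-.3595,.009,90)
tile=np.hstack([cv2.resize(im,(400,300)),cv2.resize(s1[250:430,280:520],(400,300))]); save("t6.png",tile)
E
```

```text
t 9.82 tcp [ 0.4897 -0.3593  0.0496] yawY 89.99 F [-1.1  0.9 -4.7] gap 0.0666 gf 123.1
shift [-0.0014 -0.0003  0.0406] turn -0.01 min rows 0.9745042161740781 0.0017498740586378715
```

View pics/t6.png

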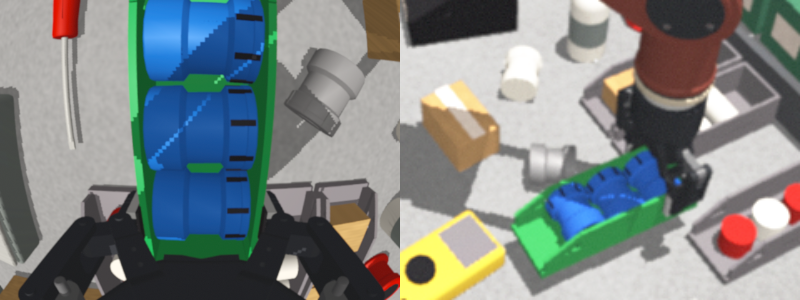

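```bash
cat >> h.py <<'E'
import json
def rows(wps):
    "wps: (x,y,z,yawY,n) linear segments from the present pose; prints rounded tool-frame rows in calls of 10"
    s=state(); M=rot(s["tcp_rot"]); p=np.array(s["tcp_pos"],float); yw=np.degrees(np.arctan2(M[1,1],M[0,1]))
    out=[]
    for x,y,z,ya,n in wps:
        p0,y0=p.copy(),yw
        for i in range(1,n+1):
            tp=p0*0+np.array([x,y,z]); tp=p0_+(tp-p0_)*i/n if i>1 else p0+(tp-p0)/n
            if i==1: p0_=p0; y0_=y0; 
            c,sn=np.cos(np.radians(yw)),np.sin(np.radians(yw))
            Rt=np.array([[sn,c,0],[-c,sn,0],[0,0,-1]])
            d=(Rt.T@(tp-p)).round(4); t=-round(((ya-y0_+180)%360-180)/n,1)
            p=p+Rt@d; yw-=t; out.append([*map(float,d+0.),t])
    for i in range(0,len(out),10): print(json.dumps(out[i:i+10]))
    print(len(out),"end",p.round(4),round(yw,1))
E
python3 - <<'E'
from h import *
print("q",np.round(state()["q"],2))
S=np.load("s6.npz"); hsv=cv2.cvtColor(S["im"],cv2.COLOR_RGB2HSV); m=cv2.inRange(hsv,(55,130,60),(75,255,255)); m[:, 540:]=0; m[:300]=0
c=max(cv2.findContours(m,0,2)[0],key=cv2.contourArea)[:,0]
print("leftmost",c[c[:,0].argmin()],"lowest",c[c[:,1].argmax()])
W=np.linalg.inv(S["E"])
for n,P in [("lipL",(.33,-.325,.049)),("lipR bottom",(.33,-.393,.039)),("rear R bottom",(.53,-.393,.039))]:
    v=S["K"]@(W@np.array([*P,1]))[:3]; print(n,(v[:2]/v[2]).round(1))
rows([(.48,-.35,.12,90,4),(.43,-.22,.125,90,6),(.43,-.02,.125,128,8),(.47,.15,.125,166,8),(.499,.228,.12,166,5)])
E
```

```text
q [-0.76  0.37  1.71  0.    1.07 -2.33]
leftmost [347 385] lowest [365 415]
lipL [346.5 382.6]
lipR bottom [364.9 415.4]
rear R bottom [457.8 371.6]
[[-0.0024, 0.0023, -0.0176, -0.0], [-0.0024, 0.0023, -0.0176, -0.0], [-0.0024, 0.0023, -0.0176, -0.0], [-0.0025, 0.0024, -0.0176, -0.0], [-0.0083, 0.0217, -0.0008, -0.0], [-0.0084, 0.0216, -0.0009, -0.0], [-0.0083, 0.0217, -0.0008, -0.0], [-0.0083, 0.0216, -0.0008, -0.0], [-0.0084, 0.0217, -0.0009, -0.0], [-0.0083, 0.0216, -0.0008, -0.0]]
[[0.0, 0.025, 0.0, -4.8], [0.0021, 0.0249, 0.0, -4.8], [0.0042, 0.0247, 0.0, -4.8], [0.0062, 0.0242, 0.0, -4.8], [0.0082, 0.0236, 0.0, -4.8], [0.0102, 0.0229, 0.0, -4.8], [0.012, 0.0219, 0.0, -4.8], [0.0138, 0.0208, 0.0, -4.8], [0.0171, 0.0136, 0.0, -4.7], [0.0182, 0.0121, 0.0, -4.7]]
[[0.0191, 0.0105, 0.0, -4.7], [0.0199, 0.009, 0.0, -4.7], [0.0206, 0.0073, 0.0, -4.7], [0.0211, 0.0056, 0.0, -4.7], [0.0215, 0.0039, 0.0, -4.7], [0.0217, 0.0021, 0.0, -4.7], [0.0165, -0.0019, 0.001, -0.0], [0.0166, -0.0018, 0.001, -0.0], [0.0165, -0.0019, 0.001, -0.0], [0.0166, -0.0018, 0.001, -0.0]]
[[0.0165, -0.0019, 0.001, -0.0]]
31 end [0.499 0.228 0.12 ] 166.0
```

```bash
python3 - <<'E'
s=open("h.py").read().replace("Rt=np.array([[sn,c,0],[-c,sn,0],[0,0,-1]])","Rt=np.array([[-sn,c,0],[c,sn,0],[0,0,-1]])"); open("h.py","w").write(s)
E
python3 - <<'E'
from h import *
rows([(.48,-.35,.1,90,4),(.45,-.3,.13,90,4),(.42,-.12,.13,90,9),(.42,.02,.13,114,6),(.46,.15,.128,142,6),(.5,.215,.127,158,4),(.5144,.2406,.125,160,2)])
E
```

```text
[[0.0024, 0.0023, -0.0126, -0.0], [0.0024, 0.0023, -0.0126, -0.0], [0.0024, 0.0023, -0.0126, -0.0], [0.0025, 0.0024, -0.0126, -0.0], [0.0075, 0.0125, -0.0075, -0.0], [0.0075, 0.0125, -0.0075, -0.0], [0.0075, 0.0125, -0.0075, -0.0], [0.0075, 0.0124, -0.0075, -0.0], [0.0033, 0.02, 0.0, -0.0], [0.0034, 0.02, 0.0, -0.0]]
[[0.0033, 0.02, 0.0, -0.0], [0.0033, 0.02, 0.0, -0.0], [0.0034, 0.02, 0.0, -0.0], [0.0033, 0.02, 0.0, -0.0], [0.0033, 0.02, 0.0, -0.0], [0.0034, 0.02, 0.0, -0.0], [0.0033, 0.02, 0.0, -0.0], [0.0, 0.0233, 0.0, -4.0], [-0.0016, 0.0233, 0.0, -4.0], [-0.0033, 0.0231, 0.0, -4.0]]
[[-0.0048, 0.0229, 0.0, -4.0], [-0.0064, 0.0224, 0.0, -4.0], [-0.008, 0.0219, 0.0, -4.0], [-0.0149, 0.0171, 0.0003, -4.7], [-0.0163, 0.0158, 0.0004, -4.7], [-0.0174, 0.0144, 0.0003, -4.7], [-0.0187, 0.013, 0.0003, -4.7], [-0.0196, 0.0114, 0.0004, -4.7], [-0.0205, 0.0097, 0.0003, -4.7], [-0.019, 0.0021, 0.0003, -4.0]]
[[-0.019, 0.0007, 0.0002, -4.0], [-0.0191, -0.0006, 0.0003, -4.0], [-0.0189, -0.0019, 0.0002, -4.0], [-0.0146, -0.0019, 0.001, -0.9], [-0.0145, -0.0022, 0.001, -0.9]]
35 end [0.5144 0.2406 0.125 ] 160.0
```

arm_command(commands=[[0.0025, 0.0023, -0.0126, 0], [0.0025, 0.0023, -0.0126, 0], [0.0025, 0.0023, -0.0126, 0], [0.0025, 0.0023, -0.0126, 0], [0.0075, 0.0125, -0.0075, 0], [0.0075, 0.0125, -0.0075, 0], [0.0075, 0.0125, -0.0075, 0], [0.0075, 0.0125, -0.0075, 0], [0.0033, 0.02, 0, 0], [0.0033, 0.02, 0, 0]])

```text
time: 10.65
tcp_pos: [0.4436, -0.2605, 0.1328]
tcp_rot: [0.001, 0.001, 1.0, -0.001]
force: [0.3, 0.7, -3.9]
finger_gap: 0.0669
grasp_force: 124.1
```

arm_command(commands=[[0.0033, 0.02, 0, 0], [0.0033, 0.02, 0, 0], [0.0033, 0.02, 0, 0], [0.0033, 0.02, 0, 0], [0.0033, 0.02, 0, 0], [0.0033, 0.02, 0, 0], [0.0033, 0.02, 0, 0], [0, 0.0233, 0, -4], [-0.0016, 0.0233, 0, -4], [-0.0033, 0.0231, 0, -4]])

```text
time: 11.48
tcp_pos: [0.4205, -0.0495, 0.132]
tcp_rot: [0.001, -0.106, 0.994, -0.001]
force: [0.2, -0.5, -4.0]
finger_gap: 0.0665
grasp_force: 124.0
```

arm_command(commands=[[-0.0048, 0.0229, 0, -4], [-0.0064, 0.0224, 0, -4], [-0.008, 0.022, 0, -4], [-0.015, 0.017, 0.0003, -4.7], [-0.0163, 0.0158, 0.0003, -4.7], [-0.0174, 0.0144, 0.0003, -4.7], [-0.0187, 0.013, 0.0003, -4.7], [-0.0196, 0.0114, 0.0003, -4.7], [-0.0205, 0.0097, 0.0003, -4.7], [-0.019, 0.002, 0.0003, -4]])

```text
time: 12.32
tcp_pos: [0.4705, 0.1679, 0.1299]
tcp_rot: [0.001, -0.473, 0.881, -0.0]
force: [0.2, 0.7, -4.0]
finger_gap: 0.0665
grasp_force: 124.0
```

arm_command(commands=[[-0.019, 0.0007, 0.0003, -4], [-0.019, -0.0006, 0.0003, -4], [-0.019, -0.002, 0.0003, -4], [-0.0145, -0.002, 0.001, -0.9], [-0.0145, -0.002, 0.001, -0.9], [0, 0, 0, 0], [0, 0, 0, 0]])

```text
time: 12.9
tcp_pos: [0.5149, 0.2406, 0.1265]
tcp_rot: [0.0, -0.574, 0.819, -0.0]
force: [0.2, -0.9, -3.0]
finger_gap: 0.0667
grasp_force: 123.9
```

```bash
cat >> h.py <<'E'
def bluegreen(im):
    hsv=cv2.cvtColor(im,cv2.COLOR_RGB2HSV); return cv2.inRange(hsv,(104,150,60),(118,255,255)),cv2.inRange(hsv,(55,130,50),(75,255,255))
def comps(m,amin=40):
    n,l,st,c=cv2.connectedComponentsWithStats(m)
    return [(st[i].tolist(),c[i].round(1).tolist()) for i in range(1,n) if st[i][4]>=amin]
def proj(P,K,E):
    v=K@(np.linalg.inv(E)@np.array([*P,1]))[:3]; return (v[:2]/v[2]).round(1).tolist()
E
python3 - <<'E'
from h import *
plan(.5144,.2406,.095,160)
for n in("side","scene"):
    im,K,Ex=cam(n); np.savez(n+"7.npz",im=im,K=K,E=Ex); b,g=bluegreen(im); print(n,"blue",comps(b),"green",comps(g))
    print({k:proj(P,K,Ex) for k,P in dict(nose=(.460,.0912,.125),binBR=(.503,-.018,.08),binBL=(.533,.106,.08),rear=(.5283,.279,.15)).items()})
E
```

```text
t 12.9 tcp [0.5149 0.2406 0.1265] yawY 160.04 F [ 0.2 -0.9 -3. ] gap 0.0667 gf 123.9
shift [0.0002 0.0005 0.0315] turn 0.04 min rows 0.7561326017659082 0.005409988886420279
side blue [([114, 68, 174, 102, 10389], [193.1, 114.1]), ([368, 92, 100, 56, 1262], [416.8, 115.0]), ([381, 119, 19, 9, 124], [389.3, 122.9]), ([294, 148, 27, 47, 1007], [307.0, 171.6]), ([419, 148, 17, 14, 154], [427.6, 153.3])] green [([291, 145, 34, 65, 553], [306.8, 188.7])]
{'nose': [310.8, 204.0], 'binBR': [349.5, 240.9], 'binBL': [335.8, 206.6], 'rear': [302.7, 147.9]}
scene blue [([416, 108, 86, 81, 4749], [458.5, 146.9]), ([527, 168, 56, 61, 1792], [555.7, 197.1]), ([378, 185, 28, 13, 230], [391.4, 191.6]), ([357, 190, 19, 14, 160], [364.5, 196.2]), ([519, 208, 14, 13, 94], [526.0, 214.7]), ([542, 254, 27, 19, 401], [554.9, 262.8]), ([496, 282, 28, 23, 484], [509.3, 292.9])] green [([341, 191, 81, 32, 1191], [376.2, 207.0])]
{'nose': [344.9, 211.3], 'binBR': [321.3, 248.2], 'binBL': [367.5, 236.4], 'rear': [416.7, 191.2]}
```

arm_command(commands=[[0, 0, 0.006, 0], [0, 0, 0.009, 0], [0, 0, 0.009, 0], [0, 0, 0.006, 0], [0, 0, 0.003, 0], [0, 0, 0, 0], [0, 0, 0, 0]])

```text
time: 13.58
tcp_pos: [0.5148, 0.2401, 0.0922]
tcp_rot: [-0.0, -0.573, 0.819, -0.0]
force: [0.4, -0.0, -4.9]
finger_gap: 0.0665
grasp_force: 124.0
```

arm_command(commands=[[0, 0, 0, 0], [0, 0, 0, 0], [0, 0, 0, 0]], newtons=20)

```text
time: 13.83
tcp_pos: [0.515, 0.2403, 0.0926]
tcp_rot: [0.0, -0.574, 0.819, -0.0]
force: [0.1, -0.6, -3.8]
finger_gap: 0.0667
grasp_force: 124.0
```

```bash
python3 - <<'E'
from h import *
plan(.5144,.2406,.095,160)
im,K,Ex=cam("scene"); b,g=bluegreen(im); print("green",comps(g)); print({k:proj(P,K,Ex) for k,P in dict(nose=(.460,.0912,.093),noseB=(.460,.0912,.083),rear=(.5283,.279,.133)).items()})
E
```

```text
t 13.83 tcp [0.515  0.2403 0.0926] yawY 159.99 F [ 0.1 -0.6 -3.8] gap 0.0667 gf 124.0
shift [-0.0001  0.0007 -0.0024] turn -0.01 min rows 0.060283273091056445 0.0008911648174134813
green [([341, 202, 80, 32, 1248], [373.2, 218.2])]
{'nose': [344.7, 221.9], 'noseB': [344.6, 225.2], 'rear': [416.0, 196.9]}
```

arm_command(commands=[[0, 0, 0, 0], [0, 0, 0, 0], [0, 0, 0, 0]], fingers=0.06, newtons=20)

```text
time: 14.13
tcp_pos: [0.5148, 0.2402, 0.0924]
tcp_rot: [0.0, -0.574, 0.819, -0.0]
force: [0.2, -0.8, -4.3]
finger_gap: 0.0665
grasp_force: 124.0
```

arm_command(commands=[[0, 0, 0, 0], [0, 0, 0, 0], [0, 0, 0, 0]], fingers=0.0665, newtons=20)

```text
time: 14.38
tcp_pos: [0.5148, 0.2402, 0.0924]
tcp_rot: [-0.0, -0.574, 0.819, 0.0]
force: [0.3, -1.0, -3.2]
finger_gap: 0.0667
grasp_force: 101.1
```

arm_command(commands=[[0, 0, 0, 0], [0, 0, 0, 0], [0, 0, 0, 0]], fingers=0.067, newtons=20)

```text
time: 14.63
tcp_pos: [0.5148, 0.2402, 0.0924]
tcp_rot: [-0.0, -0.573, 0.819, 0.0]
force: [0.7, 0.2, -4.4]
finger_gap: 0.0669
grasp_force: 67.6
```

arm_command(commands=[[0, 0, 0, 0], [0, 0, 0, 0], [0, 0, 0, 0]], fingers=0.0675)

```text
time: 14.88
tcp_pos: [0.5148, 0.2402, 0.0924]
tcp_rot: [0.0, -0.574, 0.819, -0.0]
force: [-0.6, 0.5, -3.7]
finger_gap: 0.0676
grasp_force: 34.0
```

```bash
python3 - <<'E'
from h import *
plan(.5144,.2406,.095,160)
im,K,Ex=cam("scene"); b,g=bluegreen(im); print("green",comps(g))
E
```

```text
t 14.88 tcp [0.5148 0.2402 0.0924] yawY 159.99 F [-0.6  0.5 -3.7] gap 0.0676 gf 34.0
shift [-0.0002  0.0005 -0.0026] turn -0.01 min rows 0.0632671701684727 0.0011381489779172468
green [([341, 201, 80, 33, 1255], [373.1, 218.1])]
```

arm_command(commands=[[0, 0, 0, 0], [0, 0, 0, 0], [0, 0, 0, 0]], fingers=0.0677)

```text
time: 15.18
tcp_pos: [0.5148, 0.2402, 0.0924]
tcp_rot: [0.0, -0.574, 0.819, -0.0]
force: [0.3, -0.4, -4.2]
finger_gap: 0.0675
grasp_force: 20.8
```

arm_command(commands=[[0.001, 0, -0.003, 0], [0.002, 0, -0.006, 0], [0.003, 0, -0.008, 0], [0.004, 0, -0.008, 0], [0, 0, 0, 0]])

```text
time: 15.6
tcp_pos: [0.5127, 0.2305, 0.1201]
tcp_rot: [0.002, -0.573, 0.819, -0.001]
force: [0.7, 0.6, -3.1]
finger_gap: 0.0679
grasp_force: 20.7
```

```bash
python3 - <<'E'
from h import *
plan(.5144,.2406,.095,160)
im,K,Ex=cam("scene"); b,g=bluegreen(im); print("green",comps(g)); print({k:proj(P,K,Ex) for k,P in dict(nose_level=(.457,.083,.118),rear=(.5283,.269,.158),nosecontact=(.4605,.092,.088)).items()})
E
```

```text
t 15.6 tcp [0.5127 0.2305 0.1201] yawY 159.97 F [ 0.7  0.6 -3.1] gap 0.0679 gf 20.7
shift [-0.01    0.0019  0.0251] turn -0.03 min rows 0.6504988464889181 0.004011384858864123
green [([337, 193, 82, 33, 1270], [371.8, 209.6])]
{'nose_level': [341.7, 214.2], 'rear': [414.3, 189.6], 'nosecontact': [345.0, 223.5]}
```

arm_command(commands=[[0, 0, 0, 0], [0, 0, 0, 0], [0, 0, 0, 0]], fingers=0.0678)

```text
time: 15.9
tcp_pos: [0.5111, 0.2308, 0.1171]
tcp_rot: [-0.0, -0.574, 0.819, 0.0]
force: [-0.5, -0.4, -2.6]
finger_gap: 0.0679
grasp_force: 13.2
```

```bash
python3 - <<'E'
from h import *
plan(.5144,.2406,.095,160)
im,K,Ex=cam("scene"); b,g=bluegreen(im); print("green",comps(g))
E
```

```text
t 15.9 tcp [0.5111 0.2308 0.1171] yawY 159.99 F [-0.5 -0.4 -2.6] gap 0.0679 gf 13.2
shift [-0.0104  0.0003  0.0221] turn -0.01 min rows 0.5849401908700894 0.0012982415079442256
green [([341, 194, 78, 42, 1195], [373.4, 216.2])]
```

arm_command(commands=[[0.004, 0, -0.006, 0], [0.006, 0, -0.009, 0], [0.008, 0, -0.01, 0], [0.008, 0, -0.008, 0], [0.006, 0, -0.006, 0], [0, 0, 0, 0]])

```text
time: 16.45
tcp_pos: [0.5014, 0.1997, 0.159]
tcp_rot: [0.002, -0.573, 0.82, -0.001]
force: [-0.7, 0.6, -2.8]
finger_gap: 0.068
grasp_force: 13.5
```

```bash
python3 - <<'E'
from h import *
plan(.5144,.2406,.095,160)
for n in("scene","side"):
    im,K,Ex=cam(n); b,g=bluegreen(im); print("green",comps(g),"blue",[c for c in comps(b) if (280<c[0][0]<400)])
E
```

```text
t 16.45 tcp [0.5014 0.1997 0.159 ] yawY 159.92 F [-0.7  0.6 -2.8] gap 0.068 gf 13.5
shift [-0.0427  0.0021  0.0641] turn -0.08 min rows 1.8477082849577948 0.010662796926144521
green [([343, 173, 69, 66, 1755], [371.7, 204.1])] blue [([313, 209, 37, 38, 608], [331.5, 228.9])]
green [([292, 140, 36, 80, 1221], [308.3, 166.6]), ([296, 200, 5, 26, 69], [297.9, 212.8])] blue [([368, 92, 100, 56, 1266], [416.8, 115.0]), ([381, 119, 19, 9, 126], [389.4, 122.8]), ([281, 131, 10, 8, 44], [285.5, 134.4]), ([298, 210, 30, 45, 880], [312.3, 231.1])]
```

arm_command(commands=[[0.006, 0, -0.006, 0], [0.008, 0, -0.008, 0], [0.008, 0, -0.006, 0], [0.006, 0, -0.004, 0], [0, 0, 0, 0], [0, 0, 0, 0]])

```text
time: 17.05
tcp_pos: [0.4911, 0.1741, 0.1809]
tcp_rot: [0.001, -0.573, 0.819, -0.0]
force: [-0.3, -0.2, -2.6]
finger_gap: 0.0677
grasp_force: 13.5
```

```bash
python3 - <<'E'
from h import *
plan(.5144,.2406,.095,160)
for n in("scene","side"):
    im,K,Ex=cam(n); b,g=bluegreen(im); print("green",comps(g),"blue",[c for c in comps(b) if (280<c[0][0]<400)])
    np.savez(n+"8.npz",im=im,K=K,E=Ex)
    c=max(cv2.findContours(g,0,2)[0],key=cv2.contourArea); print(cv2.minAreaRect(c))
im,K,Ex=cam("wrist"); np.savez("w8.npz",im=im,K=K,E=Ex); b,g=bluegreen(im); print("wrist blue",comps(b,100),"green",comps(g,100))
E
```

```text
t 17.05 tcp [0.4911 0.1741 0.1809] yawY 159.94 F [-0.3 -0.2 -2.6] gap 0.0677 gf 13.5
shift [-0.0704  0.001   0.086 ] turn -0.06 min rows 2.665257882820729 0.008731982499659839
green [([328, 167, 75, 65, 1932], [359.9, 199.1])] blue [([313, 225, 41, 23, 457], [330.4, 236.1])]
((362.5230712890625, 196.31536865234375), (30.960145950317383, 79.37374877929688), 52.12501525878906)
green [([292, 138, 37, 89, 1503], [309.1, 172.7])] blue [([368, 92, 100, 55, 1267], [416.8, 115.0]), ([381, 119, 19, 9, 125], [389.3, 122.9]), ([281, 128, 10, 11, 67], [285.4, 133.1]), ([298, 225, 34, 30, 617], [315.1, 236.7])]
((309.94921875, 181.7893524169922), (87.06389617919922, 31.562440872192383), 85.91438293457031)
wrist blue [([275, 0, 97, 51, 4234], [325.9, 25.6]), ([576, 397, 64, 83, 2680], [613.1, 438.1]), ([474, 455, 38, 25, 601], [494.7, 468.9])] green [([226, 36, 193, 382, 63720], [321.6, 236.1])]
```

arm_command(commands=[[0, 0, 0, 0], [0, 0, -0.006, 0], [0, 0, -0.012, 0], [0, 0, -0.018, 0], [0, 0, -0.018, 0], [0, 0, -0.018, 0], [0, 0, -0.012, 0], [0, 0, 0, 0], [0, 0, 0, 0]], fingers=0.0668)

```text
time: 17.95
tcp_pos: [0.4914, 0.1746, 0.2654]
tcp_rot: [0.001, -0.574, 0.819, -0.0]
force: [-0.2, -1.1, -2.3]
finger_gap: 0.0677
grasp_force: 25.9
```

```bash
python3 - <<'E'
from h import *
plan(.5144,.2406,.095,160)
for n in("scene","side"):
    im,K,Ex=cam(n); b,g=bluegreen(im); print("green",comps(g),"blue",[c for c in comps(b) if (280<c[0][0]<400)])
    np.savez(n+"9.npz",im=im,K=K,E=Ex)
    c=max(cv2.findContours(g,0,2)[0],key=cv2.contourArea); print(cv2.boxPoints(cv2.minAreaRect(c)).round().tolist())
    for th in (40,50,60):
        t=np.radians(th); G=np.array(state()["tcp_pos"])+[0,0,.0245]; d=np.array([-.342,-.94,0])
        f=lambda a,h: proj(G+d*(a*np.cos(t)+h*-np.sin(t)*-1*0)+d*(-(-h)*0)+np.array([0,0,-a*np.sin(t)])+h*(d*np.sin(t)+np.array([0,0,np.cos(t)])),K,Ex)
        print(th,"lip bottom",f(.159,-.035),"rear bottom",f(-.041,-.035),"rear top",f(-.041,.015))
rows([(.44,.12,.265,160,4),(.39,-.05,.265,130,8),(.38,-.25,.265,100,8),(.364,-.395,.2,90,7)])
E
```

```text
t 17.95 tcp [0.4914 0.1746 0.2654] yawY 160.0 F [-0.2 -1.1 -2.3] gap 0.0677 gf 25.9
shift [-0.0697  0.0012  0.1705] turn -0.0 min rows 4.416705476706367 0.000414812716655094
green [([329, 135, 77, 67, 2035], [362.6, 167.8])] blue [([313, 225, 41, 22, 483], [331.0, 235.7])]
[[321.0, 177.0], [388.0, 127.0], [407.0, 153.0], [340.0, 202.0]]
40 lip bottom [341.3, 200.2] rear bottom [401.2, 144.7] rear top [390.2, 131.3]
50 lip bottom [350.0, 204.0] rear bottom [401.3, 141.1] rear top [387.6, 130.3]
60 lip bottom [359.5, 206.1] rear bottom [400.7, 137.7] rear top [384.8, 129.9]
green [([290, 105, 37, 89, 1534], [307.7, 135.8]), ([295, 168, 13, 28, 62], [297.5, 183.5])] blue [([368, 92, 100, 56, 1262], [416.8, 115.1]), ([381, 119, 19, 9, 125], [389.3, 122.9]), ([298, 223, 34, 31, 626], [315.2, 236.5])]
[[286.0, 106.0], [318.0, 102.0], [329.0, 192.0], [297.0, 196.0]]
40 lip bottom [310.9, 195.1] rear bottom [302.8, 110.4] rear top [303.5, 102.0]
50 lip bottom [310.0, 194.1] rear bottom [302.7, 106.9] rear top [303.7, 102.2]
60 lip bottom [309.0, 191.1] rear bottom [302.6, 103.8] rear top [30
[... 159 characters left out ...]
, 0.0, 3.7], [0.022, -0.0028, 0.0, 3.7], [0.0217, -0.0042, 0.0, 3.7], [0.0215, -0.0057, 0.0, 3.7], [0.021, -0.007, 0.0, 3.7], [0.0205, -0.0083, 0.0, 3.7]]
[[0.02, -0.0097, 0.0, 3.7], [0.0192, -0.0109, 0.0, 3.7], [0.0172, -0.0182, 0.0, 3.8], [0.0159, -0.0193, 0.0, 3.8], [0.0146, -0.0204, 0.0, 3.8], [0.0132, -0.0212, 0.0, 3.8], [0.0118, -0.0221, 0.0, 3.8], [0.0102, -0.0228, 0.0, 3.8], [0.0088, -0.0235, 0.0, 3.8], [0.0072, -0.024, 0.0, 3.8]]
[[0.0058, -0.02, 0.0093, 1.4], [0.0054, -0.0201, 0.0093, 1.4], [0.0048, -0.0203, 0.0093, 1.4], [0.0044, -0.0204, 0.0093, 1.4], [0.0039, -0.0204, 0.0092, 1.4], [0.0033, -0.0206, 0.0093, 1.4], [0.0029, -0.0206, 0.0093, 1.4]]
27 end [ 0.364 -0.395  0.2  ] 90.2
```

```bash
python3 - <<'E'
from h import *
im,K,Ex=cam("wrist"); b,g=bluegreen(im); print("wrist blue",comps(b,30),"green",comps(g,100))
F=[]
for i in range(6): snapshot("side"); F.append(state()["force"])
print(np.mean(F,0).round(2))
c=im[0:300,150:550]; S=np.load("side9.npz")["im"]; C=np.load("scene9.npz")["im"]
t=np.hstack([cv2.resize(c,(400,300)),cv2.resize(S[180:300,250:410],(400,300))]); t=np.vstack([t,np.hstack([cv2.resize(C[120:270,290:490],(400,300)),cv2.resize(S[90:210,230:390],(400,300))])])
save("t9.png",t)
E
```

```text
wrist blue [([286, 15, 74, 35, 2019], [328.0, 33.4]), ([66, 350, 10, 5, 37], [70.5, 352.4]), ([551, 367, 85, 113, 3625], [598.4, 419.5]), ([446, 420, 66, 60, 2241], [478.8, 451.0]), ([139, 451, 30, 26, 345], [153.1, 464.1])] green [([226, 35, 192, 383, 63489], [321.7, 236.1])]
[ 0.03 -0.03 -1.53]
```

View pics/t9.png

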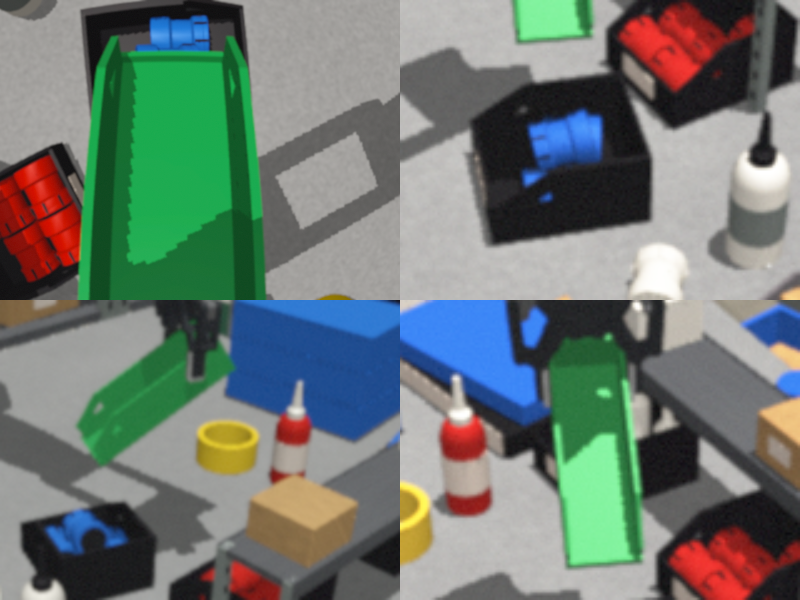

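```bash
python3 - <<'E'
from h import *
rows([(.44,.12,.265,160,3),(.39,-.05,.265,130,6),(.385,-.25,.25,100,7),(.4,-.395,.13,90,7)])
E
```

```text
[[0.0228, 0.0097, -0.0004, -0.0], [0.0228, 0.0096, -0.0004, -0.0], [0.0228, 0.0097, -0.0003, -0.0], [0.0295, -0.0019, 0.0, 5.0], [0.0292, -0.0044, 0.0, 5.0], [0.0287, -0.007, 0.0, 5.0], [0.028, -0.0094, 0.0, 5.0], [0.027, -0.0118, 0.0, 5.0], [0.0259, -0.0142, 0.0, 5.0], [0.0189, -0.0214, 0.0021, 4.3]]
[[0.0173, -0.0228, 0.0022, 4.3], [0.0155, -0.024, 0.0021, 4.3], [0.0136, -0.0252, 0.0021, 4.3], [0.0117, -0.026, 0.0022, 4.3], [0.0098, -0.0269, 0.0021, 4.3], [0.0077, -0.0275, 0.0022, 4.3], [0.0014, -0.0208, 0.0171, 1.4], [0.001, -0.0208, 0.0172, 1.4], [0.0004, -0.0208, 0.0171, 1.4], [-0.0001, -0.0208, 0.0171, 1.4]]
[[-0.0006, -0.0209, 0.0172, 1.4], [-0.0011, -0.0207, 0.0171, 1.4], [-0.0016, -0.0208, 0.0172, 1.4]]
23 end [ 0.4   -0.395  0.13 ] 90.1
```

arm_command(commands=[[0.0228, 0.0097, -0.0004, 0], [0.0228, 0.0097, -0.0004, 0], [0.0228, 0.0097, -0.0004, 0], [0.0295, -0.0019, 0, 5], [0.0292, -0.0044, 0, 5], [0.0287, -0.007, 0, 5], [0.028, -0.0094, 0, 5], [0.027, -0.0118, 0, 5], [0.026, -0.0142, 0, 5], [0.019, -0.0214, 0.002, 4.3]])

```text
time: 19.23
tcp_pos: [0.3868, -0.0751, 0.2649]
tcp_rot: [-0.0, -0.302, 0.953, -0.003]
force: [0.9, 0.2, -1.7]
finger_gap: 0.0677
grasp_force: 25.8
```

arm_command(commands=[[0.0173, -0.0228, 0.002, 4.3], [0.0155, -0.024, 0.002, 4.3], [0.0136, -0.0252, 0.002, 4.3], [0.0117, -0.026, 0.002, 4.3], [0.0098, -0.0269, 0.002, 4.3], [0.0077, -0.0275, 0.002, 4.3], [0.0014, -0.0208, 0.017, 1.4], [0.001, -0.0208, 0.017, 1.4], [0.0004, -0.0208, 0.017, 1.4], [0, -0.0208, 0.017, 1.4]])

```text
time: 20.07
tcp_pos: [0.3905, -0.3299, 0.1848]
tcp_rot: [0.0, -0.034, 0.999, -0.002]
force: [0.8, -0.7, -1.5]
finger_gap: 0.068
grasp_force: 25.9
```

arm_command(commands=[[-0.0006, -0.0208, 0.017, 1.4], [-0.0011, -0.0208, 0.017, 1.4], [-0.0016, -0.0208, 0.017, 1.4], [0, 0, 0, 0], [0, 0, 0, 0]], fingers=0.0677)

```text
time: 20.48
tcp_pos: [0.3958, -0.3909, 0.1331]
tcp_rot: [-0.001, 0.003, 1.0, -0.001]
force: [0.1, 0.5, -2.0]
finger_gap: 0.0674
grasp_force: 20.3
```

```bash
python3 - <<'E'
from h import *
plan(.4,-.395,.105,90)
for n in("side","wrist"):
    im,K,Ex=cam(n); np.savez(n+"10.npz",im=im,K=K,E=Ex); b,g=bluegreen(im); print(n,"green",[c for c in comps(g,30)])
    if n=="side":
        print({k:proj(P,K,Ex) for k,P in dict(lipR=(.3,-.429,.026),lipL=(.3,-.361,.026),rearRb=(.451,-.429,.154)).items()})
        c=max(cv2.findContours(g,0,2)[0],key=cv2.contourArea)[:,0]; print("low",c[c[:,1].argmax()],"left",c[c[:,0].argmin()])
E
```

```text
t 20.48 tcp [ 0.3958 -0.3909  0.1331] yawY 89.71 F [ 0.1  0.5 -2. ] gap 0.0674 gf 20.3
shift [-0.0043 -0.004   0.0281] turn -0.29 min rows 0.6888418651496031 0.040717291169213674
side green [([326, 340, 90, 103, 4397], [370.1, 392.1])]
{'lipR': [359.8, 443.5], 'lipL': [341.2, 411.9], 'rearRb': [442.3, 365.1]}
low [348 442] left [326 405]
wrist green [([226, 38, 192, 380, 62688], [321.8, 237.7])]
```

arm_command(commands=[[-0.004, -0.001, 0.008, 0], [-0.004, -0.001, 0.011, 0], [-0.004, -0.002, 0.011, 0], [-0.006, 0, 0.007, 0], [-0.007, 0, 0.009, 0], [-0.008, 0, 0.01, 0], [-0.008, 0, 0.01, 0], [-0.005, 0, 0.01, 0], [-0.005, 0, 0.01, 0], [-0.005, 0, 0.01, 0]])

```text
time: 21.42
tcp_pos: [0.4535, -0.3957, 0.038]
tcp_rot: [0.0, 0.002, 1.0, -0.002]
force: [0.6, 0.6, 1.1]
finger_gap: 0.0677
grasp_force: 19.2
```

arm_command(commands=[[-0.003, 0, 0.008, 0], [-0.002, 0, 0.007, 0], [-0.001, 0, 0.005, 0], [0, 0, 0.002, 0], [0, 0, 0, 0]])

```text
time: 21.83
tcp_pos: [0.4583, -0.3956, 0.0162]
tcp_rot: [-0.0, 0.002, 1.0, -0.002]
force: [1.0, 0.1, -1.7]
finger_gap: 0.068
grasp_force: 18.9
```

```bash
python3 - <<'E'
from h import *
plan(.459,-.395,.0115,90)
im,K,Ex=cam("side"); np.savez("side11.npz",im=im,K=K,E=Ex); b,g=bluegreen(im); print("green",[c for c in comps(g,30)])
print({k:proj(P,K,Ex) for k,P in dict(lipR=(.3,-.429,.0),lipL=(.3,-.361,.01),rearRb=(.5,-.429,.0),rearLt=(.5,-.361,.05)).items()})
c=max(cv2.findContours(g,0,2)[0],key=cv2.contourArea)[:,0]; print("low",c[c[:,1].argmax()],"left",c[c[:,0].argmin()],"right",c[c[:,0].argmax()],"top",c[c[:,1].argmin()])
E
```

```text
t 21.83 tcp [ 0.4583 -0.3956  0.0162] yawY 89.76 F [ 1.   0.1 -1.7] gap 0.068 gf 18.9
shift [-0.0007  0.0006  0.0047] turn -0.24 min rows 0.11572573264624239 0.0329893462617197
green [([341, 370, 94, 82, 4198], [389.0, 410.2])]
{'lipR': [359.4, 451.1], 'lipL': [341.1, 416.7], 'rearRb': [453.3, 404.7], 'rearLt': [435.3, 361.5]}
low [359 451] left [341 420] right [434 399] top [418 370]
```

arm_command(commands=[[0, 0, 0.002, 0], [0, 0, 0.002, 0], [0, 0, 0.001, 0], [0, 0, 0, 0]])

```text
time: 22.22
tcp_pos: [0.459, -0.3964, 0.0135]
tcp_rot: [0.001, 0.002, 1.0, -0.003]
force: [-2.5, 1.4, 8.1]
finger_gap: 0.0679
grasp_force: 19.7
```

arm_command(commands=[[0, 0, 0, 0], [0, 0, 0, 0], [0, 0, 0, 0]], fingers=0.079)

```text
time: 22.47
tcp_pos: [0.4587, -0.396, 0.012]
tcp_rot: [0.0, 0.002, 1.0, -0.002]
force: [0.6, -0.7, 0.4]
finger_gap: 0.0785
grasp_force: 0.0
```

arm_command(commands=[[0, 0, -0.01, 0], [0, 0, -0.02, 0], [0, 0, -0.03, 0], [0, 0, -0.035, 0], [0, 0, -0.035, 0], [0, 0, -0.04, 0], [0, 0, -0.04, 0], [0, 0, -0.03, 0], [0, 0, -0.02, 0]])

```text
time: 23.22
tcp_pos: [0.4595, -0.3956, 0.2776]
tcp_rot: [0.002, 0.002, 1.0, -0.005]
force: [1.1, -0.7, -0.5]
finger_gap: 0.0793
grasp_force: 0.0
```

```bash
python3 - <<'E'
from h import *
plan(.459,-.395,.0115,90)
im,K,Ex=cam("side"); b,g=bluegreen(im); print("green",[c for c in comps(g,30)])
c=max(cv2.findContours(g,0,2)[0],key=cv2.contourArea)[:,0]; print("low",c[c[:,1].argmax()],"left",c[c[:,0].argmin()],"right",c[c[:,0].argmax()],"top",c[c[:,1].argmin()])
rows([(.36,-.2,.29,90,6),(.36,.0,.35,110,6),(.42,.14,.38,95,5)])
E
```

```text
t 23.22 tcp [ 0.4595 -0.3956  0.2776] yawY 89.78 F [ 1.1 -0.7 -0.5] gap 0.0793 gf 0.0
shift [0.0018 0.0031 0.2661] turn -0.22 min rows 6.3822532147113415 0.03137187666785745
green [([342, 365, 114, 87, 5035], [397.9, 407.3])]
low [359 451] left [342 419] right [455 396] top [434 365]
[[0.0169, 0.0327, -0.0015, -0.0], [0.0168, 0.0327, -0.0014, -0.0], [0.0169, 0.0327, -0.0015, -0.0], [0.0169, 0.0328, -0.0015, -0.0], [0.0168, 0.0327, -0.0014, -0.0], [0.0169, 0.0327, -0.0015, -0.0], [0.0001, 0.0333, -0.01, -3.4], [-0.0018, 0.0333, -0.01, -3.4], [-0.0038, 0.0331, -0.01, -3.4], [-0.0058, 0.0329, -0.01, -3.4]]
[[-0.0077, 0.0324, -0.01, -3.4], [-0.0096, 0.0319, -0.01, -3.4], [-0.0209, 0.0221, -0.006, 3.0], [-0.0198, 0.0232, -0.006, 3.0], [-0.0185, 0.0243, -0.006, 3.0], [-0.0172, 0.0251, -0.006, 3.0], [-0.0158, 0.026, -0.006, 3.0]]
17 end [0.42 0.14 0.38] 95.2
```

arm_command(commands=[[0.0169, 0.0327, -0.0015, 0], [0.0169, 0.0327, -0.0015, 0], [0.0169, 0.0327, -0.0015, 0], [0.0169, 0.0327, -0.0015, 0], [0.0169, 0.0327, -0.0015, 0], [0.0169, 0.0327, -0.0015, 0], [0, 0.0333, -0.01, 0], [0, 0.0333, -0.01, 0], [0, 0.0333, -0.01, 0], [0, 0.0333, -0.01, 0]], fingers=0.0854)

```text
time: 24.1
tcp_pos: [0.3577, -0.0633, 0.3202]
tcp_rot: [0.001, 0.002, 1.0, -0.002]
force: [0.2, -0.2, 0.1]
finger_gap: 0.0854
grasp_force: 0.0
```

arm_command(commands=[[0, 0.0333, -0.01, 0], [0, 0.0333, -0.01, 0], [-0.015, 0.026, -0.006, 0], [-0.015, 0.026, -0.006, 0], [-0.015, 0.026, -0.006, 0], [-0.01, 0.02, -0.002, 0], [0, 0, 0, 0], [0, 0, 0, 0]])

```text
time: 24.77
tcp_pos: [0.4139, 0.1006, 0.3587]
tcp_rot: [-0.0, 0.001, 1.0, -0.002]
force: [-0.6, -0.4, -0.3]
finger_gap: 0.0856
grasp_force: 0.0
```

```bash
cat > binfind.py <<'E'
from h import *
def darkbin(im,K,E,fish,c0=(.447,.0635),rad=.14):
    "contour of the dark/blue blob around c0 rectified onto plane z=.08 (1 px = 1 mm)"
    n=400; xs=np.arange(n)*.001-.2
    X,Y=np.meshgrid(c0[0]+xs,c0[1]+xs,indexing="ij")
    return X,Y
def rect(im,K,E,z,c0,fish=True,n=400):
    xs=(np.arange(n)-n/2)*.001; X,Y=np.meshgrid(c0[0]+xs,c0[1]+xs,indexing="ij")
    P=np.stack([X,Y,np.full_like(X,z)],-1).reshape(-1,3); V=(P-E[:3,3])@E[:3,:3]
    if fish:
        r=np.hypot(V[:,0],V[:,1]); t=np.arctan2(r,V[:,2]); u=K[0,0]*t*V[:,0]/r+K[0,2]; v=K[1,1]*t*V[:,1]/r+K[1,2]
    else: u=K[0,0]*V[:,0]/V[:,2]+K[0,2]; v=K[1,1]*V[:,1]/V[:,2]+K[1,2]
    return cv2.remap(im,u.reshape(n,n).astype(np.float32),v.reshape(n,n).astype(np.float32),cv2.INTER_LINEAR)
E
python3 - <<'E'
from binfind import *
plan(.42,.14,.38,90)
im,K,Ex=cam("wrist"); np.savez("w12.npz",im=im,K=K,E=Ex)
def find(im,K,E,c0):
    R0=rect(im,K,E,0.,c0); m=((R0.max(2)<52)).astype(np.uint8)*255
    m|=bluegreen(R0)[0]; m=cv2.morphologyEx(m,cv2.MORPH_CLOSE,np.ones((9,9)))
    for c in sorted(cv2.findContours(m,0,2)[0],key=cv2.contourArea)[-3:]:
        r=cv2.minAreaRect(c); h=cv2.approxPolyDP(cv2.convexHull(c),6,True)[:,0]
        print(cv2.contourArea(c),"center(y,x)px->", np.round([c0[0]+(r[0][1]-200)*.001,c0[1]+(r[0][0]-200)*.001],3),r[1],r[2]); print([(round(c0[0]+(p[1]-200)*.001,3),round(c0[1]+(p[0]-200)*.001,3)) for p in h])
    return R0
d=np.load("w1.npz"); print("OLD"); find(d["im"],d["K"],d["E"],(.447,.0635)); print("NEW"); find(im,K,Ex,(.447,.0635))
print("cam",Ex[:3,3].round(3)); b,g=bluegreen(im); print("blue",comps(b,60))
print([onz(c[1],.05,K,Ex,True)[:2].round(3) for c in comps(b,60)])
E
```

```text
t 24.77 tcp [0.4139 0.1006 0.3587] yawY 89.92 F [-0.6 -0.4 -0.3] gap 0.0856 gf 0.0
shift [-0.006   0.0393 -0.0215] turn -0.08 min rows 1.0848009843794615 0.011228235228554758
OLD
782.0 center(y,x)px-> [0.601 0.102] (40.305084228515625, 94.0451889038086) 45.0
[(np.float64(0.582), np.float64(0.15)), (np.float64(0.646), np.float64(0.08)), (np.float64(0.587), np.float64(0.088))]
976.0 center(y,x)px-> [0.613 0.2  ] (72.97341918945312, 41.29503631591797) 81.8698959350586
[(np.float64(0.58), np.float64(0.174)), (np.float64(0.578), np.float64(0.214)), (np.float64(0.646), np.float64(0.224)), (np.float64(0.596), np.float64(0.178))]
8617.5 center(y,x)px-> [0.456 0.043] (140.91319274902344, 171.7152099609375) 14.03624439239502
[(np.float64(0.359), np.float64(0.008)), (np.float64(0.365), np.float64(0.022)), (np.float64(0.52), np.float64(0.098)), (np.float64(0.555), np.float64(0.09)), (np.float64(0.521), np.float64(-0.041)), (np.float64(0.415), np.float64(-0.02))]
NEW
630.5 center(y,x)px-> [ 0.63  -0.082] (33.0, 29.0) 90.0
[(np.float64(0.613), np.float64(-0.07)), (np.float64(0.646), np.float64(-0.
[... 158 characters left out ...]
646), np.float64(0.23)), (np.float64(0.646), np.float64(0.086)), (np.float64(0.587), np.float64(0.088))]
20582.5 center(y,x)px-> [0.464 0.055] (148.92919921875, 182.69052124023438) 14.89869499206543
[(np.float64(0.362), np.float64(0.016)), (np.float64(0.396), np.float64(0.145)), (np.float64(0.568), np.float64(0.098)), (np.float64(0.532), np.float64(-0.034)), (np.float64(0.425), np.float64(-0.011))]
cam [0.333 0.103 0.501]
blue [([621, 52, 19, 156, 2241], [632.1, 125.1]), ([245, 164, 93, 87, 4314], [287.8, 208.5]), ([576, 246, 64, 126, 5885], [610.5, 306.5]), ([472, 429, 44, 23, 611], [495.4, 438.7])]
[array([0.305, 0.581]), array([0.449, 0.058]), array([0.619, 0.617]), array([0.914, 0.448])]
```

```bash
python3 - <<'E'
from h import *
rows([(.44,.0,.25,40,8),(.4604,-.0482,.14,4.7,5),(.4604,-.0482,.025,4.7,5)])
B=np.array([.571,.29]);print("bay->world",[ (B+x*np.array([.9966,.082])+y*np.array([-.082,.9966])).round(4) for x,y in [(-.138,-.328),(-.138,-.076),(-.236,0)]])
for n in("side","scene"):
    im,K,Ex=cam(n); b,g=bluegreen(im); c=[c for c in cv2.findContours(b,0,2)[0] if cv2.contourArea(c)>60]
    for q in c:
        x,y,w,h=cv2.boundingRect(q)
        if 270<x<380 and y>190: q=q[:,0]; print(n,(x,y,w,h),"top px",q[q[:,1].argmin()])
im,K,Ex=cam("side"); print([proj((.4515+.02,.061+dy,z),K,Ex) for dy in (-.03,0,.03) for z in (.08,.1)])
E
```

```text
[[-0.0033, -0.0125, 0.0136, 6.2], [-0.0047, -0.012, 0.0135, 6.2], [-0.0059, -0.0115, 0.0136, 6.2], [-0.0071, -0.0108, 0.0136, 6.2], [-0.0083, -0.0099, 0.0135, 6.2], [-0.0092, -0.009, 0.0136, 6.2], [-0.0102, -0.0079, 0.0136, 6.2], [-0.011, -0.0068, 0.0136, 6.2], [-0.01, -0.0031, 0.022, 7.1], [-0.0103, -0.0019, 0.022, 7.1]]
[[-0.0104, -0.0005, 0.022, 7.1], [-0.0105, 0.0007, 0.022, 7.1], [-0.0103, 0.002, 0.022, 7.1], [0.0, 0.0, 0.023, 0.0], [0.0, 0.0, 0.023, 0.0], [0.0, 0.0, 0.023, 0.0], [0.0, 0.0, 0.023, 0.0], [0.0001, 0.0, 0.023, 0.0]]
18 end [ 0.4604 -0.0482  0.025 ] 4.7
bay->world [array([ 0.4604, -0.0482]), array([0.4397, 0.2029]), array([0.3358, 0.2706])]
side (299, 223, 33, 32) top px [322 223]
scene (313, 225, 42, 22) top px [327 225]
[[327.2, 232.4], [327.1, 225.8], [321.4, 224.9], [321.2, 218.3], [315.7, 217.6], [315.5, 211.0]]
```

arm_command(commands=[[-0.0033, -0.0125, 0.0136, 6.2], [-0.0047, -0.012, 0.0136, 6.2], [-0.006, -0.0115, 0.0136, 6.2], [-0.007, -0.0108, 0.0136, 6.2], [-0.0083, -0.01, 0.0136, 6.2], [-0.0092, -0.009, 0.0136, 6.2], [-0.0102, -0.008, 0.0136, 6.2], [-0.011, -0.0068, 0.0136, 6.2], [-0.01, -0.003, 0.022, 7.1], [-0.0103, -0.002, 0.022, 7.1]])

```text
time: 25.8
tcp_pos: [0.4485, -0.0219, 0.2064]
tcp_rot: [0.002, 0.534, 0.846, -0.001]
force: [0.3, -0.0, 0.5]
finger_gap: 0.0856
grasp_force: 0.0
```

arm_command(commands=[[-0.0104, -0.0005, 0.022, 7.1], [-0.0105, 0.0007, 0.022, 7.1], [-0.0103, 0.002, 0.022, 7.1], [0, 0, 0, 0], [0, 0, 0, 0]])

```text
time: 26.22
tcp_pos: [0.4592, -0.0501, 0.1398]
tcp_rot: [0.0, 0.677, 0.736, -0.002]
force: [0.5, 0.5, 1.2]
finger_gap: 0.0851
grasp_force: 0.0
```

```bash
python3 - <<'E'
from h import *
plan(.4604,-.0482,.025,4.7)
E
```

```text
t 26.22 tcp [ 0.4592 -0.0501  0.1398] yawY 4.71 F [0.5 0.5 1.2] gap 0.0851 gf 0.0
shift [0.0022 0.0016 0.1147] turn 0.01 min rows 2.752358726404013 0.00143403354080561
```

arm_command(commands=[[0, 0.001, 0.02, 0], [0, 0, 0.03, 0], [0, 0, 0.03, 0], [0, 0, 0.022, 0], [0, 0, 0.01, 0], [0, 0, 0.003, 0], [0, 0, 0, 0]])

```text
time: 26.8
tcp_pos: [0.4622, -0.05, 0.0265]
tcp_rot: [0.002, 0.677, 0.736, -0.001]
force: [-0.5, 0.5, 0.0]
finger_gap: 0.0854
grasp_force: 0.0
```

arm_command(commands=[[0.003, 0, 0, 0], [0.004, 0, 0, 0], [0.005, 0, 0, 0], [0.006, 0, 0, 0], [0.006, 0, 0, 0], [0.007, 0, 0, 0], [0.008, 0, 0, 0], [0.009, 0, 0, 0], [0.009, 0, 0, 0], [0.009, 0, 0, 0]])

```text
time: 27.63
tcp_pos: [0.4562, 0.0169, 0.0253]
tcp_rot: [0.002, 0.678, 0.735, -0.001]
force: [2.2, -3.0, 1.8]
finger_gap: 0.0852
grasp_force: 1.7
```

arm_command(commands=[[0.009, 0, 0, 0], [0.009, 0, 0, 0], [0.009, 0, 0, 0], [0.009, 0, 0, 0], [0.008, 0, 0, 0], [0.005, 0, 0, 0], [0.002, 0, 0, 0], [0, 0, 0, 0]])

```text
time: 28.3
tcp_pos: [0.4516, 0.0676, 0.0247]
tcp_rot: [0.001, 0.677, 0.736, -0.002]
force: [-0.3, 0.3, 0.5]
finger_gap: 0.0853
grasp_force: 0.0
```

```bash
python3 - <<'E'
from binfind import *
plan(.4397,.2029,.025,4.7)
im,K,Ex=cam("side"); np.savez("side13.npz",im=im,K=K,E=Ex)
im,K,Ex=cam("wrist"); np.savez("w13.npz",im=im,K=K,E=Ex); print("cam",Ex[:3,3].round(3),Ex[:3,2].round(2))
E
```

```text
t 28.3 tcp [0.4516 0.0676 0.0247] yawY 4.7 F [-0.3  0.3  0.5] gap 0.0853 gf 0.0
shift [ 0.1359 -0.0008 -0.0008] turn 0.0 min rows 3.2582353724160353 0.0004917011188248651
cam [0.445 0.15  0.166] [ 0.03 -0.32 -0.95]
```

```bash
cat >> binfind.py <<'E'
B0=np.array([.571,.29]); AX=np.array([.9966,.082]); AY=np.array([-.082,.9966])
def tobay(p): d=np.array(p)[:2]-B0; return np.array([d@AX,d@AY]).round(4)
def backedge(thr=60):
    "lower edge of the dark bin's back wall in the scene view, by columns: bay coords on z=0"
    im,K,E=cam("scene"); np.savez("scene_last.npz",im=im,K=K,E=E)
    return im,K,E
E
python3 - <<'E'
from binfind import *
im,K,E=backedge(); t=tobay(state()["tcp_pos"]); c=t+[0.0,.076]; W=lambda x,y,z:(*(B0+x*AX+y*AY),z)
print("tcp bay",t,"pred centre",c)
for n,(x,y,z) in dict(BR0=(.075,-.065,0),BL0=(.075,.065,0),BRt=(.075,-.065,.08),BLt=(.075,.065,.08)).items(): print(n,proj(W(c[0]+x,c[1]+y,z),K,E))
g=im.max(2); 
p=[proj(W(c[0]+.075,c[1]+v,0),K,E) for v in np.linspace(-.06,.06,7)]
for q in p:
    u=int(round(q[0])); v0=int(round(q[1])); print(u,v0,g[v0-12:v0+14,u].tolist())
E
```

```text
tcp bay [-0.1372 -0.2125] pred centre [-0.1372 -0.1365]
BR0 [358.0, 263.6]
BL0 [391.1, 244.5]
BRt [359.0, 238.0]
BLt [393.2, 219.8]
359 263 [29, 48, 89, 132, 154, 161, 163, 164, 160, 161, 161, 163, 164, 163, 164, 164, 165, 164, 163, 165, 164, 164, 164, 163, 162, 165]
365 260 [29, 48, 93, 135, 157, 161, 163, 162, 162, 161, 162, 161, 163, 163, 163, 165, 165, 165, 166, 166, 165, 165, 164, 163, 163, 162]
370 257 [27, 47, 82, 125, 150, 158, 159, 162, 160, 162, 162, 162, 162, 162, 161, 161, 162, 163, 163, 164, 163, 163, 163, 163, 165, 164]
375 254 [31, 37, 69, 116, 150, 160, 161, 162, 162, 163, 162, 162, 161, 163, 161, 161, 159, 158, 142, 109, 75, 63, 58, 52, 51, 40]
380 251 [29, 36, 58, 100, 140, 157, 160, 162, 164, 163, 161, 161, 161, 161, 162, 162, 162, 160, 144, 105, 61, 33, 32, 28, 30, 29]
385 248 [153, 156, 156, 156, 159, 158, 159, 160, 161, 160, 161, 162, 163, 161, 161, 160, 160, 156, 140, 106, 66, 37, 32, 32, 29, 27]
390 245 [162, 161, 161, 161, 161, 161, 162, 162, 162, 161, 159, 160, 159, 160, 161, 161, 160, 158, 143, 108, 67, 38, 28, 38, 58, 81]
```

```bash
cat >> binfind.py <<'E'
def edge(c, off=0., span=np.linspace(-.08,.08,33), reach=(-.05,.05), thr=95, show=False):
    "scan in the scene view along bay x on z=0 from far to near for bright->dark at the back wall foot; c: predicted bin centre (bay)"
    im,K,E=backedge(); g=cv2.GaussianBlur(im.max(2),(3,3),0).astype(float); out=[]
    for v in span:
        xs=np.arange(c[0]+.075+reach[1],c[0]+.075+reach[0],-.001)
        uv=np.array([proj((*(B0+x*AX+(c[1]+v)*AY),0),K,E) for x in xs],np.float32)
        val=cv2.remap(g.astype(np.float32),uv[:,0].reshape(-1,1),uv[:,1].reshape(-1,1),1)[:,0]
        br=np.where(val>135)[0]
        if len(br)==0: continue
        i0=br[0]; d=np.where(val[i0:]<thr)[0]
        if len(d): out.append((c[1]+v,xs[i0+d[0]]))
    return np.array(out).round(4)
E
python3 - <<'E'
from binfind import *
t=tobay(state()["tcp_pos"])
print(edge([-.137,-.1365],span=np.linspace(-.12,.1,23)).tolist())
E
```

```text
[[-0.2065, -0.082], [-0.1965, -0.082], [-0.1865, -0.088], [-0.1765, -0.093], [-0.1665, -0.094], [-0.1565, -0.093], [-0.1465, -0.093], [-0.1365, -0.092], [-0.1265, -0.092], [-0.1165, -0.024], [-0.1065, -0.025], [-0.0965, -0.092], [-0.0865, -0.092], [-0.0765, -0.093], [-0.0665, -0.02], [-0.0565, -0.104]]
```

arm_command(commands=[[-0.006, 0, 0, 0], [0, -0.012, 0, 0], [0, -0.013, 0, 0], [0.004, 0, 0, 0], [0.004, 0, 0, 0], [0.006, 0, 0, 0], [0.007, 0, 0, 0], [0.008, 0, 0, 0], [0.009, 0, 0, 0], [0.009, 0, 0, 0]])

```text
time: 29.33
tcp_pos: [0.4243, 0.1064, 0.0251]
tcp_rot: [0.002, 0.678, 0.735, -0.001]
force: [0.0, -4.4, 1.0]
finger_gap: 0.0857
grasp_force: 1.0
```

arm_command(commands=[[0.009, 0, 0, 0], [0.009, 0, 0, 0], [0.009, 0, 0, 0], [0.009, 0, 0, 0], [0.009, 0, 0, 0], [0.008, 0, 0, 0], [0.006, 0, 0, 0], [0.004, 0, 0, 0], [0, 0, 0, 0], [0, 0, 0, 0]])

```text
time: 30.17
tcp_pos: [0.4184, 0.1688, 0.0244]
tcp_rot: [0.001, 0.678, 0.735, -0.001]
force: [-0.1, -0.2, 1.0]
finger_gap: 0.0851
grasp_force: 0.0
```

```bash
python3 - <<'E'
from binfind import *
plan(.42,.2,.025,4.7); t=tobay(state()["tcp_pos"]); print("tcp bay",t)
print(edge([-.168,t[1]+.076],span=np.linspace(-.08,.1,19),reach=(-.03,.03)).tolist())
E
```

```text
t 30.17 tcp [0.4184 0.1688 0.0244] yawY 4.69 F [-0.1 -0.2  1. ] gap 0.0851 gf 0.0
shift [ 0.0309  0.0041 -0.0008] turn -0.01 min rows 0.7486575769259376 0.0013905315620464551
tcp bay [-0.162  -0.1082]
[[-0.1022, -0.108], [-0.0922, -0.094], [-0.0822, -0.092], [-0.0722, -0.092], [-0.0622, -0.093], [-0.0522, -0.093], [-0.0422, -0.093], [-0.0322, -0.093], [-0.0222, -0.094], [-0.0122, -0.093], [-0.0022, -0.093], [0.0078, -0.094], [0.0178, -0.094], [0.0278, -0.093], [0.0378, -0.097], [0.0478, -0.104], [0.0578, -0.111], [0.0678, -0.119]]
```

arm_command(commands=[[0.003, 0, 0, 0], [0.005, 0, 0, 0], [0.006, 0, 0, 0], [0.006, 0, 0, 0], [0.005, 0, 0, 0], [0.004, 0, 0, 0], [0.003, 0, 0, 0], [0, 0, 0, 0], [0, 0, 0, 0]])

```text
time: 30.97
tcp_pos: [0.4161, 0.2008, 0.0245]
tcp_rot: [0.002, 0.678, 0.735, -0.001]
force: [-0.1, -0.5, -0.4]
finger_gap: 0.0855
grasp_force: 0.0
```

```bash
python3 - <<'E'
from binfind import *
plan(.42,.2,.025,4.7); t=tobay(state()["tcp_pos"]); print("tcp bay",t)
print(edge([-.168,t[1]+.076],span=np.linspace(-.08,.08,33),reach=(-.03,.03)).tolist())
W=lambda x,y,z:(*(B0+x*AX+y*AY),z)
a=W(-.162,-.11,.0);b=W(-.255,0,.0); print(a,b)
rows([(a[0],a[1],.025,4.7,3),(a[0],a[1],.16,4.7,5),(b[0],b[1],.16,94.7,13),(b[0],b[1],.018,94.7,6)])
E
```

```text
t 30.97 tcp [0.4161 0.2008 0.0245] yawY 4.7 F [-0.1 -0.5 -0.4] gap 0.0855 gf 0.0
shift [-0.0011  0.0038 -0.0005] turn -0.0 min rows 0.09511486422776115 0.00018544474914183005
tcp bay [-0.1617 -0.0762]
[[-0.0702, -0.108], [-0.0652, -0.103], [-0.0602, -0.094], [-0.0552, -0.092], [-0.0502, -0.092], [-0.0452, -0.092], [-0.0402, -0.093], [-0.0352, -0.093], [-0.0302, -0.092], [-0.0252, -0.093], [-0.0202, -0.093], [-0.0152, -0.093], [-0.0102, -0.093], [-0.0052, -0.093], [-0.0002, -0.093], [0.0048, -0.093], [0.0098, -0.093], [0.0148, -0.094], [0.0198, -0.093], [0.0248, -0.093], [0.0298, -0.093], [0.0348, -0.093], [0.0398, -0.093], [0.0448, -0.093], [0.0498, -0.094], [0.0548, -0.093], [0.0748, -0.1], [0.0798, -0.104]]
(np.float64(0.4185707999999999), np.float64(0.16708999999999996), 0.0) (np.float64(0.31686699999999995), np.float64(0.26909), 0.0)
[[-0.0112, -0.0001, -0.0002, -0.0], [-0.0112, -0.0001, -0.0001, -0.0], [-0.0112, -0.0002, -0.0002, -0.0], [0.0, 0.0, -0.027, -0.0], [0.0, 0.0, -0.027, -0.0], [0.0, 0.0, -0.027, -0.0], [0.0, 0.0, -0.027, -0.0], [0.0, 0.0, -0.027, -0.0], [0.0085, -0.0072, 0.0, -6.9], [0.0092, -0.006, 0.0, -6.9]]
[[0.0099, -0.005, 0.0, -6.9], [0.0105, -0.0037, 0.0, -6.9], [0.0108, -0.0024, 0.0, -6.9], [0.011, -0.0011, 0.0, -6.9], [0.0111, 0.0002, 0.0, -6.9], [0.0109, 0.0016, 0.0, -6.9], [0.0107, 0.0028, 0.0, -6.9], [0.0103, 0.0042, 0.0, -6.9], [0.0097, 0.0053, 0.0, -6.9], [0.009, 0.0065, 0.0, -6.9]]
[[0.0082, 0.0075, 0.0, -6.9], [0.0, 0.0, 0.0237, -0.1], [0.0, 0.0, 0.0236, -0.1], [0.0, 0.0, 0.0237, -0.1], [0.0, 0.0, 0.0237, -0.1], [0.0, 0.0, 0.0237, -0.1], [0.0, 0.0, 0.0236, -0.1]]
27 end [0.3169 0.2691 0.018 ] 95.0
```

arm_command(commands=[[-0.011, 0, 0, 0], [-0.012, 0, 0, 0], [-0.011, 0, 0, 0], [0, 0, -0.025, 0], [0, 0, -0.03, 0], [0, 0, -0.03, 0], [0, 0, -0.03, 0], [0, 0, -0.02, 0], [0.0085, -0.0085, 0, -6.9], [0.0092, -0.007, 0, -6.9]])

```text
time: 31.85
tcp_pos: [0.4025, 0.1817, 0.1617]
tcp_rot: [0.003, 0.583, 0.812, 0.0]
force: [-0.1, 0.6, -0.2]
finger_gap: 0.0855
grasp_force: 0.0
```

arm_command(commands=[[0.0105, -0.006, 0, -6.9], [0.0112, -0.0045, 0, -6.9], [0.0116, -0.003, 0, -6.9], [0.0118, -0.0014, 0, -6.9], [0.012, 0.0003, 0, -6.9], [0.0118, 0.002, 0, -6.9], [0.0115, 0.0034, 0, -6.9], [0.011, 0.0046, 0, -6.9], [0.0104, 0.0058, 0, -6.9], [0.0096, 0.007, 0, -6.9]])

```text
time: 32.68
tcp_pos: [0.3158, 0.2661, 0.1591]
tcp_rot: [0.0, 0.019, 1.0, -0.002]
force: [-1.0, 0.4, 0.9]
finger_gap: 0.0853
grasp_force: 0.0
```

arm_command(commands=[[0.0085, 0.008, 0, -6.9], [0, 0, 0, 0], [0, 0, 0, 0]])

```text
time: 32.93
tcp_pos: [0.3079, 0.2745, 0.159]
tcp_rot: [0.0, -0.037, 0.999, -0.002]
force: [-0.3, 0.3, 0.3]
finger_gap: 0.0855
grasp_force: 0.0
```

```bash
python3 - <<'E'
from binfind import *
W=lambda x,y,z:(*(B0+x*AX+y*AY),z)
print(tobay(state()["tcp_pos"])); plan(*W(-.27,0,.012),94.7)
im,K,Ex=cam("wrist"); np.savez("w14.npz",im=im,K=K,E=Ex)
# front wall foot from the wrist: bright->dark along bay x
g=cv2.GaussianBlur(im.max(2),(3,3),0)
def pf(P):
    v=np.linalg.inv(Ex)@np.array([*P,1]); r=np.hypot(v[0],v[1]); t=np.arctan2(r,v[2]); return K[0,0]*t*v[0]/r+K[0,2],K[1,1]*t*v[1]/r+K[1,2]
for y in np.arange(-.08,.081,.01):
    xs=np.arange(-.30,-.20,.001); val=[int(g[int(round(q[1])),int(round(q[0]))]) if 0<=q[1]<479 and 0<=q[0]<639 else -1 for q in (pf(W(x,y,0)) for x in xs)]
    d=[i for i in range(3,len(val)) if 0<=val[i]<90 and val[i-3]>110]; print(round(y,3),[xs[d[0]].round(3)] if d else None, end="; ")
E
```

```text
[-0.2634  0.0061]
t 32.93 tcp [0.3079 0.2745 0.159 ] yawY 94.23 F [-0.3  0.3  0.3] gap 0.0855 gf 0.0
shift [ 0.0066 -0.0055  0.1471] turn -0.47 min rows 3.5324114748586504 0.06525140829496624
-0.08 None; -0.07 [np.float64(-0.23)]; -0.06 [np.float64(-0.242)]; -0.05 None; -0.04 [np.float64(-0.243)]; -0.03 [np.float64(-0.244)]; -0.02 [np.float64(-0.226)]; -0.01 [np.float64(-0.243)]; -0.0 [np.float64(-0.226)]; 0.01 [np.float64(-0.226)]; 0.02 [np.float64(-0.227)]; 0.03 [np.float64(-0.246)]; 0.04 [np.float64(-0.244)]; 0.05 None; 0.06 [np.float64(-0.244)]; 0.07 None; 0.08 None;
```

arm_command(commands=[[0.0035, -0.003, 0.02, -0.5], [0.0035, -0.0025, 0.03, 0], [0, 0, 0.035, 0], [0, 0, 0.03, 0], [0, 0, 0.02, 0], [0, 0, 0.009, 0], [0, 0, 0.003, 0], [0, 0, 0, 0]])

```text
time: 33.65
tcp_pos: [0.3017, 0.2678, 0.012]
tcp_rot: [-0.0, -0.042, 0.999, -0.002]
force: [0.4, 0.3, 0.4]
finger_gap: 0.0855
grasp_force: 0.0
```

arm_command(commands=[[-0.004, 0, 0, 0], [-0.004, 0, 0, 0], [-0.004, 0, 0, 0], [-0.004, 0, 0, 0], [-0.006, 0, 0, 0], [-0.008, 0, 0, 0], [-0.009, 0, 0, 0], [-0.009, 0, 0, 0], [-0.009, 0, 0, 0], [-0.009, 0, 0, 0]])

```text
time: 34.48
tcp_pos: [0.368, 0.2738, 0.012]
tcp_rot: [-0.0, -0.042, 0.999, -0.002]
force: [-3.7, 0.2, 3.2]
finger_gap: 0.085
grasp_force: 2.0
```

arm_command(commands=[[-0.009, 0, 0, 0], [-0.009, 0, 0, 0], [-0.009, 0, 0, 0], [-0.008, 0, 0, 0], [-0.006, 0, 0, 0], [-0.004, 0, 0, 0], [0, 0, 0, 0], [0, 0, 0, 0]])

```text
time: 35.15
tcp_pos: [0.4127, 0.2778, 0.0122]
tcp_rot: [0.001, -0.042, 0.999, -0.002]
force: [-0.8, -0.0, -0.4]
finger_gap: 0.0851
grasp_force: 0.0
```

```bash
cat >> binfind.py <<'E'
W=lambda x,y,z:(*(B0+x*AX+y*AY),z)
def wfront(x0,x1,ys=np.arange(-.08,.081,.01),z=0.,im=None):
    "first bright->dark along bay x at height z in the wrist view"
    im,K,Ex=cam("wrist"); g=cv2.GaussianBlur(im.max(2),(3,3),0); Ei=np.linalg.inv(Ex); out=[]
    for y in ys:
        xs=np.arange(x0,x1,.001); val=[]
        for x in xs:
            v=Ei@np.array([*W(x,y,z),1]); r=np.hypot(v[0],v[1]); t=np.arctan2(r,v[2]); a,b=int(round(K[0,0]*t*v[0]/r+K[0,2])),int(round(K[1,1]*t*v[1]/r+K[1,2]))
            val.append(int(g[b,a]) if 0<=b<480 and 0<=a<640 else -1)
        d=[i for i in range(3,len(val)) if 0<=val[i]<90 and val[i-3]>110]; out.append((round(float(y),3),round(float(xs[d[0]]),3) if d else None))
    return out
E
python3 - <<'E'
from binfind import *
t=tobay(state()["tcp_pos"]); print("tcp bay",t); plan(*W(-.011,0,.012),94.7)
print(edge([t[0]+.011+.075,t[1]],span=np.linspace(-.08,.08,17),reach=(-.03,.03)).tolist())
E
```

```text
tcp bay [-0.1587  0.0008]
t 35.15 tcp [0.4127 0.2778 0.0122] yawY 94.87 F [-0.8 -0.  -0.4] gap 0.0851 gf 0.0
shift [-0.1477 -0.0012  0.0005] turn 0.17 min rows 3.5430630872736826 0.02345508436403367
[[-0.0792, -0.0097], [-0.0692, -0.0187], [-0.0592, -0.0187]]
```

arm_command(commands=[[-0.004, 0, 0, 0], [-0.006, 0, 0, 0], [-0.007, 0, 0, 0], [-0.008, 0, 0, 0], [-0.008, 0, 0, 0], [-0.006, 0, 0, 0], [-0.004, 0, 0, 0], [-0.002, 0, 0, 0], [0, 0, 0, 0]])

```text
time: 35.95
tcp_pos: [0.4578, 0.2816, 0.0123]
tcp_rot: [0.001, -0.042, 0.999, -0.002]
force: [-0.2, 0.1, -0.5]
finger_gap: 0.0853
grasp_force: 0.0
```

```bash
python3 - <<'E'
from binfind import *
t=tobay(state()["tcp_pos"]); print("tcp bay",t); plan(*W(-.011,0,.012),94.7); f=t[0]+.011
print(wfront(f-.03,f+.03)); print(wfront(-.03,.03,ys=[-.19,-.17,-.15,-.13,-.11,-.09,.09,.11,.13,.15,.17]))
# lateral: scan along y at z=0 just behind the front (wall foot sides), wrist view
im,K,Ex=cam("wrist"); np.savez("w15.npz",im=im,K=K,E=Ex); g=cv2.GaussianBlur(im.max(2),(3,3),0); Ei=np.linalg.inv(Ex)
for x,z in ((f+.002,.0),(f+.02,.045),(f+.035,.045)):
    val=[]
    for y in np.arange(-.1,.1001,.004):
        v=Ei@np.array([*W(x,y,z),1]); r=np.hypot(v[0],v[1]); q=np.arctan2(r,v[2]); a,b=int(round(K[0,0]*q*v[0]/r+K[0,2])),int(round(K[1,1]*q*v[1]/r+K[1,2])); val.append(int(g[b,a]) if 0<=b<480 and 0<=a<640 else -1)
    print(x.round(3),z,val)
E
```

```text
tcp bay [-0.1135  0.0009]
t 35.95 tcp [0.4578 0.2816 0.0123] yawY 94.86 F [-0.2  0.1 -0.5] gap 0.0853 gf 0.0
shift [-0.1025 -0.0011  0.0004] turn 0.16 min rows 2.459279718501887 0.02195210067078512
[(-0.08, -0.084), (-0.07, -0.097), (-0.06, None), (-0.05, -0.108), (-0.04, None), (-0.03, None), (-0.02, None), (-0.01, None), (-0.0, -0.073), (0.01, -0.073), (0.02, -0.073), (0.03, None), (0.04, None), (0.05, None), (0.06, None), (0.07, None), (0.08, -0.092)]
[(-0.19, -0.008), (-0.17, None), (-0.15, None), (-0.13, 0.024), (-0.11, None), (-0.09, None), (0.09, None), (0.11, None), (0.13, None), (0.15, None), (0.17, None)]
-0.1 0.0 [172, 170, 170, 167, 168, 171, 170, 171, 147, 85, 103, 35, 24, 22, 22, 22, 21, 22, 22, 23, 22, 21, 21, 22, 22, 22, 22, 22, 22, 22, 22, 22, 22, 22, 22, 22, 22, 22, 22, 24, 25, 99, 103, 41, 164, 164, 166, 165, 166, 169, 171]
-0.082 0.045 [33, 31, 30, 40, 40, 40, 40, 40, 54, 33, 33, 33, 39, 33, 34, 36, 22, 21, 22, 21, 33, 33, 33, 33, 32, 27, 26, 30, 33, 33, 33, 33, 28, 27, 30, 42, 36, 33, 33, 39, 33, 33, 33, 36, 40, 40, 41, 41, 40, 40, 28]
-0.068 0.045 [40, 40, 40, 40, 42, 157, 168, 148, 34, 50, 33, 34, 33, 37, 34, 33, 33, 32, 32, 32, 33, 33, 33, 33, 33, 34, 33, 33, 33, 33, 33, 34, 33, 33, 31, 33, 33, 33, 39, 33, 33, 33, 34, 36, 81, 167, 167, 159, 34, 39, 40]
```

arm_command(commands=[[-0.004, 0, 0, 0], [-0.007, 0, 0, 0], [-0.009, 0, 0, 0], [-0.01, 0, 0, 0], [-0.01, 0, 0, 0], [-0.01, 0, 0, 0], [-0.01, 0, 0, 0], [-0.008, 0, 0, 0], [-0.006, 0, 0, 0], [-0.004, 0, 0, 0]])

```text
time: 36.93
tcp_pos: [0.5355, 0.2881, 0.0121]
tcp_rot: [0.0, -0.042, 0.999, -0.002]
force: [-3.7, -0.4, 2.4]
finger_gap: 0.0854
grasp_force: 1.9
```

arm_command(commands=[[-0.004, 0, 0, 0], [-0.003, 0, 0, 0], [0, 0, 0, 0], [0, 0, 0, 0]])

```text
time: 37.27
tcp_pos: [0.5422, 0.2888, 0.0124]
tcp_rot: [0.001, -0.043, 0.999, -0.002]
force: [0.1, -0.7, 0.6]
finger_gap: 0.0852
grasp_force: 0.0
```

```bash
python3 - <<'E'
from binfind import *
t=tobay(state()["tcp_pos"]); print("tcp bay",t); plan(*W(-.011,0,.012),94.7)
E
```

```text
tcp bay [-0.0288  0.0012]
t 37.27 tcp [0.5422 0.2888 0.0124] yawY 94.88 F [ 0.1 -0.7  0.6] gap 0.0852 gf 0.0
shift [-0.0178 -0.0013  0.0005] turn 0.18 min rows 0.4280292895434261 0.0244696537900557
```

arm_command(commands=[[0.01, 0, 0, 0], [0.02, 0, 0, 0], [0.025, 0, -0.02, 0], [0.025, 0, -0.035, 0], [0.025, 0, -0.035, 0], [0.02, 0, -0.035, 0], [0.015, 0, -0.035, 0], [0, 0, -0.03, 0], [0, 0, 0, 0], [0, 0, 0, 0]])

```text
time: 38.1
tcp_pos: [0.4051, 0.2787, 0.203]
tcp_rot: [0.004, -0.043, 0.999, -0.001]
force: [0.0, 0.1, -0.0]
finger_gap: 0.0853
grasp_force: 0.0
```

```bash
python3 - <<'E'
from binfind import *
t=tobay(state()["tcp_pos"]); print("tcp bay",t,state()["tcp_pos"]); 
def pr(l): print([(y,x) for y,x in l])
pr(wfront(-.06,.03,ys=np.arange(-.2,.201,.01)))
im,K,Ex=cam("wrist"); np.savez("w16.npz",im=im,K=K,E=Ex)
r=rect(im,K,Ex,0.,(.571,.29),True,500); g=r.max(2)
# lateral gaps: rows of the z=0 map along bay y at a few bay x
for x in (.0,.01,.02):
    ys=np.arange(-.1,.1001,.002); val=[]
    for y in ys:
        p=W(x,y,0); val.append(int(g[int(round((p[0]-.571)*1000+250)),int(round((p[1]-.29)*1000+250))]))
    print(x,"bright y:",ys[np.array(val)>75].round(3).tolist())
print("cam",Ex[:3,3].round(3)); b,_=bluegreen(im); print(comps(b,50))
E
```

```text
tcp bay [-0.1663  0.0024] [0.40509614 0.27870891 0.20297623]
[(-0.2, None), (-0.19, None), (-0.18, -0.007), (-0.17, -0.015), (-0.16, -0.028), (-0.15, -0.036), (-0.14, None), (-0.13, -0.051), (-0.12, -0.051), (-0.11, None), (-0.1, -0.006), (-0.09, -0.005), (-0.08, -0.007), (-0.07, None), (-0.06, -0.021), (-0.05, None), (-0.04, None), (-0.03, -0.023), (-0.02, -0.022), (-0.01, -0.022), (0.0, -0.023), (0.01, 0.01), (0.02, -0.022), (0.03, -0.023), (0.04, -0.023), (0.05, None), (0.06, None), (0.07, -0.023), (0.08, -0.006), (0.09, -0.006), (0.1, -0.005), (0.11, None), (0.12, -0.053), (0.13, -0.053), (0.14, None), (0.15, -0.039), (0.16, -0.036), (0.17, -0.03), (0.18, -0.017), (0.19, -0.005), (0.2, -0.004)]
0.0 bright y: [-0.074, -0.072, -0.07, -0.068, -0.026, -0.024, -0.022, -0.02, -0.018, -0.016, -0.014, -0.012, -0.01, -0.008, -0.006, -0.004, -0.002, 0.0, 0.002, 0.004, 0.006, 0.008, 0.01, 0.012, 0.014, 0.016, 0.018, 0.02, 0.022, 0.024, 0.026, 0.028, 0.03]
0.01 bright y: [-0.074, -0.026, -0.024, -0.022, -0.018, -0.016, -0.006, -0.004, 0.006, 0.008, 0.01, 0.012, 0.014, 0.016, 0.018, 0.02]
0.02 bright y: []
cam [0.323 0.273 0.342]
[([605, 41, 35, 240, 5453], [627.4, 168.1]), ([556, 311, 84, 130, 7112], [606.2, 373.9]), ([518, 356, 11, 9, 59], [522.7, 360.3]), ([267, 361, 107, 53, 2877], [310.4, 391.5])]
```

```bash
python3 - <<'E'
from binfind import *
d=np.load("w16.npz"); g=rect(d["im"],d["K"],d["E"],0.,(.571,.29),True,500).max(2)
for x in (-.02,-.018,-.015,-.012,0.,.004):
    s=""
    for sg in(-1,1):
        ys=np.arange(.056,.092,.002)*sg; s+=str([int(g[int(round((W(x,y,0)[0]-.571)*1000+250)),int(round((W(x,y,0)[1]-.29)*1000+250))]) for y in ys])+"  "
    print(x,s)
plan(*W(-.0118,0,.012),94.7)
rows([(*W(-.055,0,.1),94.7,5),(*W(-.055,0,.012),94.7,4),(*W(-.0118,0,.012),94.7,9)])
E
```

```text
-0.02 [62, 66, 77, 117, 137, 140, 141, 141, 140, 141, 142, 142, 139, 141, 141, 140, 140, 142]  [68, 66, 65, 63, 61, 58, 76, 82, 95, 128, 138, 140, 142, 139, 137, 139, 144, 143]  
-0.018 [32, 36, 43, 78, 127, 140, 140, 139, 139, 139, 141, 141, 138, 141, 143, 142, 141, 141]  [39, 35, 33, 31, 29, 31, 64, 80, 93, 131, 139, 140, 141, 140, 138, 139, 142, 142]  
-0.015 [15, 16, 15, 37, 109, 135, 137, 138, 138, 139, 139, 138, 138, 141, 142, 143, 142, 142]  [16, 15, 15, 16, 15, 23, 61, 80, 106, 135, 139, 140, 141, 139, 138, 138, 139, 138]  
-0.012 [16, 15, 16, 23, 86, 132, 140, 140, 139, 139, 138, 138, 139, 140, 141, 141, 140, 140]  [15, 15, 16, 16, 16, 16, 42, 73, 100, 129, 137, 138, 140, 139, 139, 141, 140, 140]  
0.0 [17, 15, 17, 15, 16, 38, 102, 113, 86, 84, 68, 36, 18, 18, 21, 21, 24, 24]  [15, 17, 14, 16, 15, 15, 14, 16, 22, 26, 25, 24, 32, 29, 28, 26, 24, 22]  
0.004 [17, 16, 15, 15, 16, 17, 40, 99, 94, 81, 71, 38, 16, 15, 15, 15, 16, 15]  [16, 15, 15, 15, 16, 15, 15, 16, 15, 14, 16, 17, 14, 15, 15, 16, 15, 16]  
t 38.2 tcp [0.4033 0.2776 0.1993] yawY 94.88 F [-0.1  1.2 -1.4] gap 0.0852 gf 0.0
shift [-0.1564 -0.001   0.1873] turn 0.18 min rows 5.851786097210158 0.024524952038377998
[[-0.0226, -0.0003, 0.0199, 0.0], [-0.0227, -0.0004, 0.0198, 0.0], [-0.0226, -0.0003, 0.0199, 0.0], [-0.0227, -0.0004, 0.0198, 0.0], [-0.0226, -0.0003, 0.0199, 0.0], [0.0, 0.0, 0.022, 0.0], [0.0, 0.0, 0.022, 0.0], [0.0, 0.0, 0.022, 0.0], [0.0, 0.0, 0.022, 0.0], [-0.0048, 0.0, 0.0, 0.0]]
[[-0.0048, 0.0, 0.0, 0.0], [-0.0048, -0.0001, 0.0, 0.0], [-0.0048, 0.0, 0.0, 0.0], [-0.0048, 0.0, 0.0, 0.0], [-0.0048, 0.0, 0.0, 0.0], [-0.0048, 0.0, 0.0, 0.0], [-0.0048, 0.0, 0.0, 0.0], [-0.0048, -0.0001, 0.0, 0.0]]
18 end [0.5593 0.289  0.012 ] 94.9
```

arm_command(commands=[[-0.0226, 0, 0.02, 0], [-0.0226, 0, 0.02, 0], [-0.0226, 0, 0.02, 0], [-0.0226, 0, 0.02, 0], [-0.0226, 0, 0.02, 0], [0, 0, 0.025, 0], [0, 0, 0.03, 0], [0, 0, 0.022, 0], [0, 0, 0.01, 0], [0, 0, 0, 0]])

```text
time: 39.03
tcp_pos: [0.5125, 0.2848, 0.0079]
tcp_rot: [-0.004, -0.042, 0.999, -0.004]
force: [-1.3, -0.0, -0.4]
finger_gap: 0.0851
grasp_force: 0.0
```

arm_command(commands=[[-0.005, 0, 0, 0], [-0.006, 0, 0, 0], [-0.006, 0, 0, 0], [-0.006, 0, 0, 0], [-0.006, 0, 0, 0], [-0.005, 0, 0, 0], [-0.004, 0, 0, 0], [-0.002, 0, 0, 0], [0, 0, 0, 0], [0, 0, 0, 0]])

```text
time: 39.87
tcp_pos: [0.5565, 0.2899, 0.0129]
tcp_rot: [0.001, -0.043, 0.999, -0.002]
force: [0.7, 0.1, 0.3]
finger_gap: 0.0852
grasp_force: 0.0
```

```bash
python3 - <<'E'
from binfind import *
t=tobay(state()["tcp_pos"]); print("tcp bay",t); plan(*W(-.0118,0,.012),94.7)
E
```

```text
tcp bay [-0.0144  0.0011]
t 39.87 tcp [0.5565 0.2899 0.0129] yawY 94.87 F [0.7 0.1 0.3] gap 0.0852 gf 0.0
shift [-0.0026 -0.0011  0.0009] turn 0.17 min rows 0.0717945219843875 0.024049638459919673
```

Another 2.5 mm, then back off and check.

arm_command(commands=[[-0.0013, 0, 0, 0], [-0.0013, 0, 0, 0], [0, 0, 0, 0], [0, 0, 0, 0]])

```text
time: 40.2
tcp_pos: [0.5583, 0.2901, 0.0127]
tcp_rot: [-0.0, -0.043, 0.999, -0.002]
force: [-3.0, -0.8, 0.9]
finger_gap: 0.0852
grasp_force: 1.5
```

arm_command(commands=[[0.01, 0, 0, 0], [0.02, 0, 0, 0], [0.025, 0, -0.02, 0], [0.025, 0, -0.035, 0], [0.025, 0, -0.035, 0], [0.025, 0, -0.035, 0], [0.02, 0, -0.035, 0], [0, 0, -0.03, 0], [0, 0, 0, 0], [0, 0, 0, 0]])

```text
time: 41.03
tcp_pos: [0.4133, 0.2794, 0.2027]
tcp_rot: [0.004, -0.043, 0.999, -0.001]
force: [-0.8, -0.3, 0.1]
finger_gap: 0.0854
grasp_force: 0.0
```

```bash
python3 - <<'E'
from binfind import *
t=tobay(state()["tcp_pos"]); print("tcp bay",t)
print(wfront(-.04,.03,ys=np.arange(-.105,.1051,.005)))
im,K,Ex=cam("wrist"); g=rect(im,K,Ex,0.,(.571,.29),True,500).max(2); np.savez("w17.npz",im=im,K=K,E=Ex)
for x in (-.003,0.,.003):
    print(x,[[int(g[int(round((W(x,y,0)[0]-.571)*1000+250)),int(round((W(x,y,0)[1]-.29)*1000+250))]) for y in np.arange(.056,.092,.002)*sg] for sg in(-1,1)])
# all else: compare side view with the first one
im,K,Ex=cam("side"); d=np.load("side0.npz")["im"]; df=(cv2.absdiff(im,d).max(2)>60).astype(np.uint8)*255; df=cv2.morphologyEx(df,cv2.MORPH_OPEN,np.ones((3,3))); print(comps(df,40))
for n in("side","scene"):
    im,K,Ex=cam(n); b,_=bluegreen(im); print(n,[c for c in comps(b,15) if 270<c[0][0]<480])
    print("bay plugs",proj(W(.075,0,.05),K,Ex))
E
```

```text
tcp bay [-0.158   0.0023]
[(-0.105, -0.006), (-0.1, -0.006), (-0.095, None), (-0.09, -0.006), (-0.085, -0.005), (-0.08, -0.006), (-0.075, -0.006), (-0.07, None), (-0.065, None), (-0.06, -0.003), (-0.055, -0.007), (-0.05, None), (-0.045, -0.006), (-0.04, -0.006), (-0.035, None), (-0.03, -0.007), (-0.025, -0.007), (-0.02, -0.007), (-0.015, -0.007), (-0.01, -0.006), (-0.005, -0.006), (0.0, -0.007), (0.005, -0.007), (0.01, -0.007), (0.015, 0.027), (0.02, -0.006), (0.025, -0.006), (0.03, -0.007), (0.035, -0.007), (0.04, -0.007), (0.045, -0.007), (0.05, -0.006), (0.055, None), (0.06, -0.007), (0.065, -0.007), (0.07, -0.006), (0.075, -0.005), (0.08, -0.006), (0.085, -0.006), (0.09, -0.006), (0.095, None), (0.1, -0.005), (0.105, -0.005)]
-0.003 [[53, 57, 77, 111, 137, 142, 141, 126, 94, 82, 80, 74, 60, 60, 62, 63, 65, 67], [54, 51, 47, 44, 42, 53, 75, 71, 69, 67, 66, 65, 74, 74, 73, 74, 73, 70]]
0.0 [[17, 16, 21, 53, 121, 140, 138, 113, 85, 82, 66, 35, 20, 19, 17, 21, 22, 25], [16, 16, 15, 14, 16, 26, 49, 37, 27, 26, 25, 26, 35, 33, 30, 27, 25, 23]]
0.003 [[15, 16, 14, 34, 102, 138, 137, 109
[... 678 characters left out ...]
, ([0, 193, 60, 81, 2963], [22.8, 234.8]), ([141, 193, 121, 84, 3160], [194.3, 230.0]), ([277, 209, 74, 69, 4100], [313.9, 243.9]), ([96, 219, 34, 28, 617], [113.8, 233.0]), ([28, 275, 10, 5, 41], [32.8, 277.2]), ([0, 280, 17, 12, 119], [6.3, 284.2]), ([341, 311, 194, 142, 8104], [426.6, 386.6]), ([0, 320, 78, 43, 1536], [28.7, 348.1]), ([97, 360, 23, 10, 142], [107.9, 364.7])]
side [([368, 92, 100, 57, 1269], [416.8, 115.1]), ([310, 111, 9, 13, 77], [313.0, 118.0]), ([381, 119, 19, 9, 126], [389.4, 122.8]), ([419, 148, 17, 14, 155], [427.5, 153.2]), ([327, 151, 28, 34, 521], [339.7, 165.4])]
bay plugs [340.1, 165.2]
scene [([403, 108, 99, 81, 5636], [451.6, 146.0])]
bay plugs [450.8, 240.1]
```

```bash
python3 -c "
from cell import *
print(hand_in())"
```

```text
the job is handed in; nothing more can be done
None
```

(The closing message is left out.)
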